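# Turn the stiff card over in the bench binder

### The job

The ring binder on the laboratory bench lies open, with its stiff grey card over the page stack to the robot's left. Take the card by the white bar on its free edge and turn it across the rings until it lies fully flat on the other page stack, pressed down if need be, with its other face up; bring it over and lay it down gently, without flinging it or letting it drop. The binder is loose: do not drag it along or lift it off the bench, and leave the tube rack, the jar and the pen cup where they stand.

Things in the scene. Friction and masses are not known exactly. Their poses are not given: they have to be found in the camera images.
- ring_axis (a point): Centre of the rings of an open black ring binder, 45 mm above the bench; 1.1 kg with its pages, it lies loose on the bench and slides or tips if pulled hard. x along the spine, y level to the card's first stack (robot's left), z up. Four steel rings, radius 22 mm, stand over this axis at x = -75, -25, 25, 75 mm. The covers lie on the bench, 3 mm thick, to 206 mm from the axis in y and 117 mm in x, each way.
- leaf (a joint): Angle of the stiff card about ring_axis: 0 flat on the first (+y) stack (it may start up to 0.2 above), 1.57 upright, 3.14 flat on the other stack; stops at both ends. Rigid grey plate, 4 mm thick, 208 mm along the spine, from 14 to 182 mm from the axis, 85 to 160 g. It drags on the rings: it stands by itself within 0.6 rad of upright; farther over some cards fall if let go, others stay until pushed (under 2 N at the bar), even just above a stack.
- grip_bar (a point): Centre of the white bar amid the card's free edge: 120 mm along the spine, 178 to 192 mm from the ring axis, 8 mm thick (4 mm each side of the card's mid-plane). It moves with the card: x along the spine, y away from the rings along the card, z normal to it (up at the start). With the card flat, on either side, the bar overhangs the stack, with 38 mm free between it and the cover below.
- far_stack (a point): Centre of the top of the empty page stack on the robot's right, where the card must end; 43 mm above the bench. A rigid white block of pages, part of the binder, 208 mm along the spine (x), from 13 to 155 mm from the ring axis. The stack under the card is its mirror image.
- rack_mid (a point): Bystander: white tube rack with capped tubes, 52 x 240 x 102 mm, loose; point 34 mm above its base.
- jar_mid (a point): Bystander: brown glass jar, 60 mm across, 90 mm tall, loose; point half-way up.
- cup_mid (a point): Bystander: dark steel pen cup, empty, 72 mm across, 95 mm tall, loose; point half-way up.

How it is judged:
By the outcome, as a careful person would: the job done as asked, in the order asked, and still so for the second after the job is handed in, with the robot touching nothing.
It also fails if it takes over 53 s, if anything falls off the work surface, if the arm or the gripper's body presses on something with over 40 N, if the wrist force passes 120 N, or if a joint passes its speed limit or range.

### The arm

A 6-joint arm with a two-finger parallel gripper is mounted at the origin on the work surface. World frame = base frame: x ahead of the robot, y to its left, z up, the work surface at z = 0. Lengths are in m, angles in degrees, forces in N, time in s.
With the tool pointing down it reaches from about 0.4 to 0.825 m from the base axis. Payload 7 kg.
Tool frame: the origin (TCP) lies at the very end of the fingers, on their centre line; the grasp point (between the pads) lies 19 mm behind it; z points along the fingers, x is the direction in which the jaws open and shut, and the axes are right-handed (so a half turn about z gives the same grasp; the last joint's range is limited). The gripper opens to 88 mm and grips with 3 to 60 N. Pads are 19 mm wide; open, the fingers measure 130 mm over their backs; the gripper's body (78 mm by 193 mm) begins 47 mm behind the grasp point.
Start: joints at [-51.102, 20.546, 0.682, 0, -70.136, -16.507], TCP at [0.257, -0.624, 0.227] pointing down, gripper open.
Joint ranges: [-176.03, 176.03], [-82.01, 121.73], [-58.28, 71.71], [-173.87, 95.51], [-174.79, -0.11], [-173.66, 173.66]. Speed limits (degrees/s): [136.94, 136.94, 172.46, 180, 180, 180].

### API

Orientations are given as [roll, pitch, yaw] about the fixed x, y, z axes, in that order (R = Rz(yaw) Ry(pitch) Rx(roll)).
In Python, from plant import get_state, optics, order, finder gives the robot as it stands.
- The arm moves only by the shell command python3 -m crank 'ROWS' [FORCE]. ROWS is JSON, a list of rows, each an object of numbers: "dx", "dy", "dz": the shift along the tool's x, y, z in mm; "wx", "wy", "wz": the turn, a rotation vector about the tool's x, y, z in degrees; "hand": the opening in per cent of the stroke, from 0 (shut) to 100 (fully open). A call has 1 to 10 rows; each row shifts and turns the commanded pose from where the row before left it, along the tool's axes as they then stand; what a row does not reach is not made up. A row lasts 1/8 s, in which the tool goes at most 62.5 mm and 10.7 degrees, less where a joint would pass 70% of its speed; a pose out of reach is approached as far as the arm can. A call is refused whole if a number of a shift passes 62.5 or a number of a turn 10.7, either way. A call with a gripper value outside its range is refused whole. The fingers move at their own pace and stop on an object; FORCE is the grip in N (left out, the last holds). Time passes only in rows, so rows that do not move let the fingers close. It gives the time, the measured TCP pose, the force and the opening at its end, in the units of the state.
- get_state(): the state, without advancing time (a new reading comes with each control period).
- optics.capture(name): name is "scene" or "side" or "wrist"; returns the picture (400x640x3 uint8, blue, green, red); there is no depth.
- optics.calibration(name): a dict with "intrinsics" (3x3 intrinsics, pixels), "R" (3x3) and "t" (3): a world point X has camera coordinates R X + t; the wrist camera has in their place "T_tool_cam" (4x4, takes a point from camera to tool coordinates, whose origin is the TCP and whose axes are the tool frame's). Camera axes: x right, y down, z forward; pixel columns grow to the right and rows downward; lengths in m; the calibration is good to about 2 mm. A picture is of the moment at which its call begins: read the wrist's pose just before it. calibration takes no time and is no camera call.
- order.close_job(): hands the job in, once; it reports no verdict.
Trained networks look in the newest picture that a camera, given by its name, has taken for a name from the list of things; names that differ only in an ending like _2 or _b are one class to them, and where a whole thing is asked for, a point or a joint stands for the part that bears it (a point fixed in the world has none). Each returns a list of dicts, best first, with "conf" (0 to 1); they miss things now and then, are a little off and sometimes report something else, mostly with a low value. They report only what shows in the picture. A call takes as long as a camera call.
- finder.masks_of(thing, camera): "mask" (400x640 bool, what is visible of it) and "rect" ([centre column, centre row, width, height] in pixels, round what is visible of it).
- finder.place_of(thing, camera): "centre" ([column, row] in pixels: a listed point, or the origin of a listed thing).
The state is a dict: "time_s": time; "joints": joint angles; "qd": joint speeds; "joint_torque": joint torques, N m; "tcp_pos": TCP position; "eef_rot": TCP orientation; "contact_force": force on the tool from outside, world axes, zero at the start; "moment": the same for the moment, N m; "gripper_width": finger opening in m.
Only numpy, scipy, OpenCV 4.12 (cv2) and the standard library are available. Lean on these libraries where they do the work, as an engineer would, in place of code of your own. Each camera call takes 0.05 s, during which the arm holds its last target.

## Working session

There is one attempt and no reset: what is moved stays moved. The work goes in short steps, Python scripts to look and compute and a shell command to move; the robot and the scene stay as the last step left them, time stands still between calls to the robot, and variables do not carry over. Pictures are saved under pics/ and viewed, and the job is handed in when it is done.

```bash
ls; mkdir -p pics; python3 - <<'E'
from plant import get_state, optics, order, finder
import cv2
s=get_state(); print(s)
for n in ["scene","side","wrist"]:
    im=optics.capture(n); cv2.imwrite(f"pics/{n}0.png",im)
    for t in ["ring_axis","grip_bar","far_stack","leaf","rack_mid","jar_mid","cup_mid"]:
        try:
            r=finder.place_of(t,n); print(n,t,[(d['centre'],round(d['conf'],2)) for d in r[:2]])
        except Exception as e: print(n,t,e)
    c=optics.calibration(n); print({k:(v.tolist() if hasattr(v,'tolist') else v) for k,v in c.items()})
print(get_state()['time_s'])
E
```

```text
pics
{'time_s': 0.0, 'joints': array([-5.11041800e+01,  2.05907561e+01,  6.34789028e-01, -2.29972332e-02,
       -7.01369649e+01, -1.65072109e+01]), 'qd': array([-0.11844285, -0.03105898, -0.13342866,  0.03683157, -0.08334372,
        0.08732314]), 'joint_torque': array([-3.52452393e-03, -5.82719135e+01,  2.93039149e+01,  6.99730396e+00,
        6.58247009e-03, -1.91410527e-04]), 'tcp_pos': array([ 0.2569028 , -0.62366295,  0.22562903]), 'eef_rot': array([-1.79994320e+02, -9.52450723e-02,  1.12380773e+02]), 'contact_force': array([ 0.0232864 , -0.63404022,  0.29694851]), 'moment': array([ 0.0044627 ,  0.00447826, -0.00200894]), 'gripper_width': 0.08778226899222595}
scene ring_axis [([288.9, 197.7], 0.93)]
scene grip_bar [([337.7, 177.3], 0.87)]
scene far_stack [([262.8, 215.6], 0.65)]
scene leaf it knows: cup_mid, far_stack, grip_bar, jar_mid, rack_mid, ring_axis
scene rack_mid [([371.3, 234.3], 0.56)]
scene jar_mid []
scene cup_mid [([432.6, 182.1], 0.69)]
{'intrinsics': [[377.0998189029869, 0.0, 322.1042292098395], [0.0, 377.0998189029869, 199.79928821099688], [0.0, 0.0, 1.0]], 'R'
[... 926 characters left out ...]
2205]], 't': [0.5795917448476489, 0.2527978799768095, 0.9020818646820555]}
wrist ring_axis []
wrist grip_bar []
wrist far_stack []
wrist leaf it knows: cup_mid, far_stack, grip_bar, jar_mid, rack_mid, ring_axis
wrist rack_mid []
wrist jar_mid []
wrist cup_mid []
{'intrinsics': [[332.6420061164949, 0.0, 319.20916034455297], [0.0, 332.6420061164949, 201.72593652585934], [0.0, 0.0, 1.0]], 'T_tool_cam': [[0.9999998302722723, 0.0004819920364703971, -0.0003273211015007526, 0.0005548480103478859], [-0.00036877036509380044, 0.9585616954852919, 0.28488478365258496, -0.07738258886479014], [0.0004510696670548873, -0.28488461459341596, 0.958561710535173, -0.1581247977209796], [0.0, 0.0, 0.0, 1.0]]}
1.05
```

View pics/scene0.png

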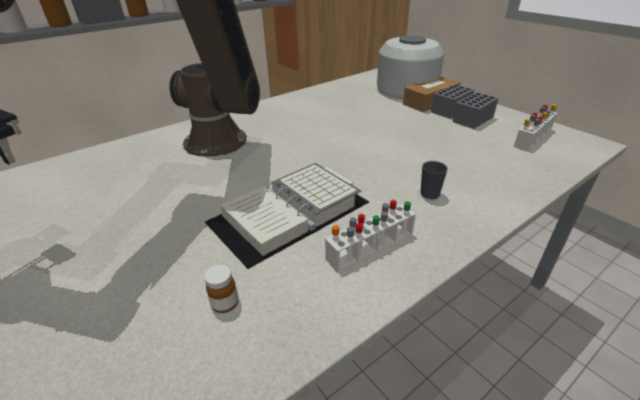

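View pics/side0.png

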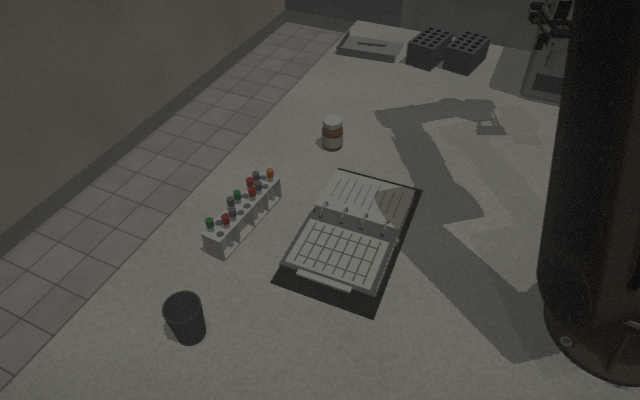

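```bash
cat > h.py <<'E'
import numpy as np, cv2
from scipy.optimize import least_squares
from plant import optics
def P(n):
    c=optics.calibration(n); return c['intrinsics'],np.array(c['R']),np.array(c['t'])
def proj(n,X):
    K,R,t=P(n); p=K@(R@np.asarray(X)+t); return p[:2]/p[2]
def tri(obs):
    A=[]
    for n,uv in obs:
        K,R,t=P(n); M=K@np.c_[R,t]
        A+= [uv[0]*M[2]-M[0],uv[1]*M[2]-M[1]]
    X=cv2.SVDecomp(np.array(A))[2][-1]; X=X[:3]/X[3]
    return X,[np.round(proj(n,X)-uv,1) for n,uv in obs]
def onz(n,uv,z):
    K,R,t=P(n); d=R.T@np.linalg.solve(K,[*uv,1]); o=-R.T@t
    return o+d*(z-o[2])/d[2]
E
python3 - <<'E'
from h import *
S=dict(ring_axis=([288.9,197.7],[354.3,216.5],.045),grip_bar=([337.7,177.3],[324.4,283.2],None),far_stack=([262.8,215.6],[368.2,200.4],.043),rack_mid=([371.3,234.3],[244.5,214.8],.034),cup_mid=([432.6,182.1],[188,318],.0475))
for k,(a,b,z) in S.items():
    X,r=tri([("scene",a),("side",b)]); print(k,X.round(4),r)
    if z: print(onz("scene",a,z).round(4),onz("side",b,z).round(4))
print(onz("side",[332.6,131.8],.045))
E
```

```text
ring_axis [ 0.5497 -0.0245  0.0531] [array([-1. , -0.4]), array([-0.8,  0.4])]
[ 0.5433 -0.0175  0.045 ] [ 0.5511 -0.0338  0.045 ]
grip_bar [0.5384 0.1622 0.0385] [array([-0.2, -0.1]), array([-0.2,  0.1])]
far_stack [ 0.5465 -0.1091  0.0303] [array([-1.3, -0.6]), array([-0.9,  0.5])]
[ 0.5658 -0.1148  0.043 ] [ 0.5413 -0.0994  0.043 ]
rack_mid [0.7924 0.0626 0.0363] [array([0.1, 0. ]), array([ 0.1, -0. ])]
[0.7904 0.0644 0.034 ] [0.7939 0.061  0.034 ]
cup_mid [0.7415 0.3521 0.0464] [array([-0.9,  0. ]), array([-0.9,  0.1])]
[0.7441 0.3527 0.0475] [0.7393 0.3517 0.0475]
[ 0.73155062 -0.31635711  0.045     ]
```

```bash
python3 -m crank '[{"dz":-50},{"dz":-55,"wz":3},{"dx":45,"dy":39},{"dx":45,"dy":39},{"dx":45,"dy":39},{"dx":45,"dy":39},{"dx":45,"dy":39},{"dx":45,"dy":39},{"dx":45,"dy":39},{"dx":45,"dy":39}]' 20
```

```text
validation failed for argument at $[0]...
```

```bash
cat >> h.py <<'E'
from scipy.spatial.transform import Rotation as Ro
def pose(s):
    return np.array(s['tcp_pos']),Ro.from_euler('xyz',s['eef_rot'],degrees=True)
def to(s,p,R):
    p0,R0=pose(s)
    print("first-shift mm",(R0.inv().apply(np.asarray(p)-p0)*1000).round(1),"rotvec deg",np.degrees((R0.inv()*R).as_rotvec()).round(1))
def wonz(s,uv,z):
    c=optics.calibration("wrist");K=np.array(c['intrinsics']);T=np.array(c['T_tool_cam']);p,R=pose(s)
    d=R.apply(T[:3,:3]@np.linalg.solve(K,[*uv,1])); o=p+R.apply(T[:3,3])
    return o+d*(z-o[2])/d[2]
def wproj(s,X):
    c=optics.calibration("wrist");K=np.array(c['intrinsics']);T=np.array(c['T_tool_cam']);p,R=pose(s)
    q=K@(T[:3,:3].T@(R.inv().apply(np.asarray(X)-p)-T[:3,3])); return q[:2]/q[2]
E
python3 - <<'E'
from h import *
from plant import get_state
s=get_state();print(s['time_s'],s['tcp_pos'],s['eef_rot'],s['joints'])
to(s,[.52,.15,.33],Ro.from_euler('xyz',[180,0,93.4],degrees=True))
E
```

```text
1.05 [ 0.2571075  -0.6240886   0.22657183] [ 1.79999356e+02 -3.03581895e-04  1.12393029e+02] [-5.11015122e+01  2.05456853e+01  6.82658079e-01 -7.48512554e-04
 -7.01370808e+01 -1.65052046e+01]
first-shift mm [ 615.6  538.  -103.4] rotvec deg [ 0. -0. 19.]
```

```bash
python3 -m crank '[{"dx":0,"dy":0,"dz":-50,"wx":0,"wy":0,"wz":0,"hand":100}]' 20
```

```text
time_s: 1.18
tcp_pos: [0.2562, -0.6221, 0.2726]
eef_rot: [-179.9, -0.5, 112.4]
contact_force: [0.7, -1.5, -0.3]
gripper_width: 0.0876
```

```bash
python3 -m crank '[{"dx":0,"dy":0,"dz":-54,"wx":0,"wy":0,"wz":0,"hand":100},{"dx":30,"dy":26,"dz":0,"wx":0,"wy":0,"wz":0,"hand":100},{"dx":45,"dy":39,"dz":0,"wx":0,"wy":0,"wz":0,"hand":100},{"dx":45,"dy":39,"dz":0,"wx":0,"wy":0,"wz":0,"hand":100},{"dx":45,"dy":39,"dz":0,"wx":0,"wy":0,"wz":0,"hand":100},{"dx":45,"dy":39,"dz":0,"wx":0,"wy":0,"wz":0,"hand":100},{"dx":45,"dy":39,"dz":0,"wx":0,"wy":0,"wz":0,"hand":100},{"dx":45,"dy":39,"dz":0,"wx":0,"wy":0,"wz":0,"hand":100},{"dx":45,"dy":39,"dz":0,"wx":0,"wy":0,"wz":0,"hand":100},{"dx":45,"dy":39,"dz":0,"wx":0,"wy":0,"wz":0,"hand":100}]'
python3 -m crank '[{"dx":45,"dy":39,"dz":0,"wx":0,"wy":0,"wz":0,"hand":100},{"dx":45,"dy":39,"dz":0,"wx":0,"wy":0,"wz":0,"hand":100},{"dx":45,"dy":39,"dz":0,"wx":0,"wy":0,"wz":0,"hand":100},{"dx":45,"dy":39,"dz":0,"wx":0,"wy":0,"wz":0,"hand":100},{"dx":45,"dy":39,"dz":0,"wx":0,"wy":0,"wz":9.5,"hand":100},{"dx":0,"dy":0,"dz":0,"wx":0,"wy":0,"wz":9.5,"hand":100},{"dx":0,"dy":0,"dz":0,"wx":0,"wy":0,"wz":0,"hand":100}]'
python3 - <<'E'
from h import *
from plant import get_state,finder
s=get_state();print(s['time_s'],s['tcp_pos'],s['eef_rot'],s['joints'])
im=optics.capture("wrist"); cv2.imwrite("pics/w1.png",im)
for t in ["ring_axis","grip_bar"]:
    r=finder.place_of(t,"wrist"); print(t,r[:2])
r=finder.masks_of("grip_bar","wrist")
for d in r[:1]:
    print(d['conf'],d['rect']); print(cv2.minAreaRect(np.argwhere(d['mask'])[:,::-1].astype(np.float32)))
E
```

```text
time_s: 2.42
tcp_pos: [0.4213, -0.1329, 0.3311]
eef_rot: [179.9, 0.0, 112.4]
contact_force: [2.2, -0.8, -0.1]
gripper_width: 0.0878
time_s: 3.3
tcp_pos: [0.5156, 0.1481, 0.3303]
eef_rot: [-180.0, 0.0, 93.5]
contact_force: [-0.2, 0.2, 0.3]
gripper_width: 0.0876
3.3 [0.51559087 0.14814697 0.33026225] [-1.79969329e+02  2.16243531e-02  9.35193628e+01] [ 3.69808485e+01  4.43460136e+00 -6.79721483e+00  1.15099388e-03
 -7.88056943e+01 -1.23461715e+02]
ring_axis [{'centre': [192.6, 178.9], 'conf': 0.57}]
grip_bar [{'centre': [327.0, 176.3], 'conf': 0.65}]
0.97 [265.6, 176.7, 141.1, 157.4]
((266.0, 174.99998474121094), (137.99996948242188, 151.99996948242188), -0.0)
```

View pics/w1.png

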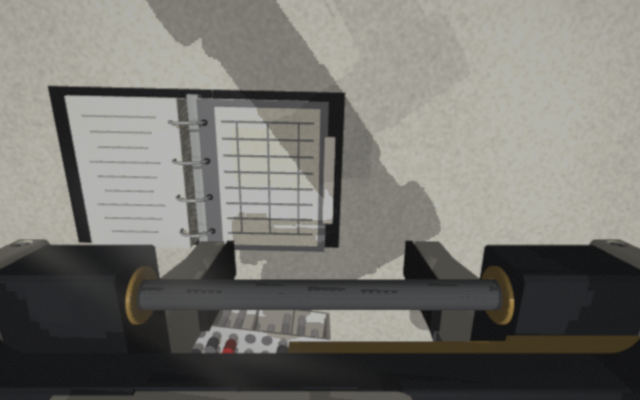

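```bash
python3 - <<'E'
import cv2
im=cv2.imread("pics/w1.png")
cv2.imwrite("pics/w1z.png",cv2.resize(im[80:260,160:360],None,fx=4,fy=3.3,interpolation=cv2.INTER_CUBIC)[:600,:800])
im=cv2.imread("pics/side0.png")
cv2.imwrite("pics/s0z.png",cv2.resize(im[160:325,260:430],None,fx=3.6,fy=3.6,interpolation=cv2.INTER_CUBIC))
E
```

```text
(no output)
```

View pics/w1z.png

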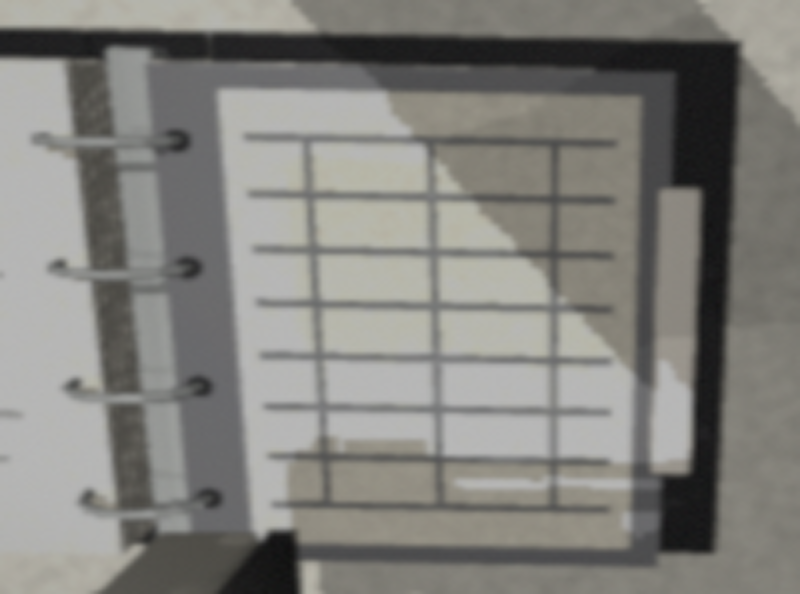

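View pics/s0z.png

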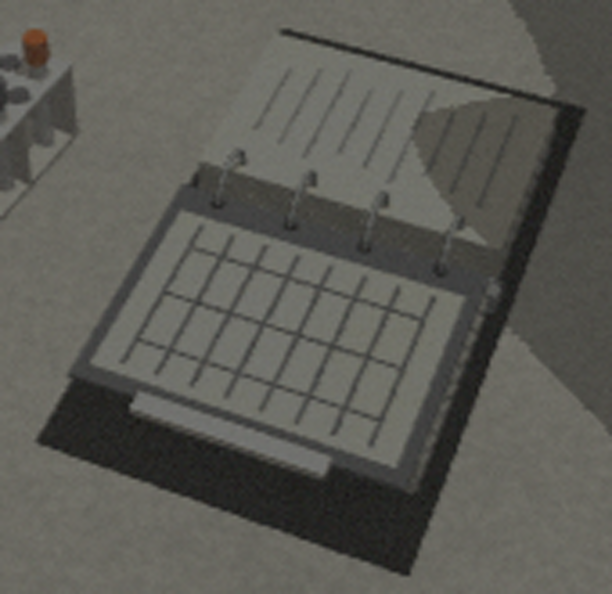

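```bash
cat > fit.py <<'E'
from h import *
s={'tcp_pos':[.51559,.14815,.33026],'eef_rot':[-179.97,.02,93.52]}
w=lambda u,v:(160+u/4,80+v/3.3)
d=lambda u,v:(260+u/3.6,160+v/3.6)
# cover pts: binder (x,y,z above bench)
cov=[("w",w(740,43),(-.117,.206)),("w",w(716,552),(.117,.206)),("w",(50,87),(-.117,-.206)),
 ("s",d(38,440),(.117,.206)),("s",d(408,574),(-.117,.206)),("s",d(585,108),(-.117,-.206)),("s",d(282,32),(.117,-.206))]
card=[("w",w(675,72),(-.104,.182,.002)),("w",w(657,567),(.104,.182,.002)),("w",w(700,188),(-.06,.192,.004)),("w",w(690,474),(.06,.192,.004)),
 ("s",d(72,375),(.104,.182,.002)),("s",d(410,490),(-.104,.182,-.002)),("s",d(133,394),(.06,.192,.004)),("s",d(330,462),(-.06,.192,.004))]
def pr(c,X): return wproj(s,X) if c=="w" else proj("side",X)
def W(q,x,y,z):
    c,sn=np.cos(q[2]),np.sin(q[2]); return np.array([q[0]+c*x-sn*y,q[1]+sn*x+c*y,z])
def res(q):
    o=[]
    for c,uv,(x,y) in cov: o+=list(pr(c,W(q,x,y,.003))-uv)
    for c,uv,(x,y,z) in card:
        ct,st=np.cos(q[3]),np.sin(q[3]); o+=list(pr(c,W(q,x,y*ct-z*st,.045+y*st+z*ct))-uv)
    return np.array(o)
for m in (0,1,2):
    f=least_squares(res,[.55,-.024,.06,.05],loss='soft_l1')
    break
print("axis",f.x[:2],"yaw",np.degrees(f.x[2]),"theta",f.x[3]); print(f.fun.reshape(-1,2).round(1).tolist())
q=f.x;ct,st=np.cos(q[3]),np.sin(q[3]); print("bar",W(q,0,.185*ct,.045+.185*st))
E
python3 fit.py
```

```text
axis [ 0.54717344 -0.02260765] yaw 2.5385250495601754 theta 0.026148673068576017
[[-0.2, -1.3], [0.0, -0.2], [-3.3, -0.7], [-0.5, 0.8], [0.5, 0.6], [-0.1, -0.0], [-0.3, -1.0], [-0.7, -0.8], [0.2, 0.7], [-0.0, -0.1], [-0.2, 0.7], [-1.2, -1.5], [-0.8, -0.2], [-1.2, 2.6], [-1.1, 2.5]]
bar [0.53898238 0.16214762 0.04983695]
```

```bash
cat > ik.py <<'E'
from h import *
A=np.array([.5472,-.0226,.045]);yaw=np.radians(2.54)
U=np.array([-np.sin(yaw),np.cos(yaw),0]);XB=np.array([np.cos(yaw),np.sin(yaw),0]);Z=np.array([0,0,1.])
def tool(th,ph,e):
    th,ph=np.radians([th,ph]); d=-np.cos(ph)*U-np.sin(ph)*Z; x=np.sin(ph)*U-np.cos(ph)*Z
    return A+.185*(np.cos(th)*U+np.sin(th)*Z)+e*d, Ro.from_matrix(np.c_[x,XB,d])
R0=Ro.from_euler('y',-90,degrees=True)*Ro.from_matrix(np.diag([-1,1,-1.]))
def ori(J,s4): return Ro.from_euler('z',J[0],degrees=True)*Ro.from_euler('y',J[1]-J[2],degrees=True)*Ro.from_euler('x',s4*J[3],degrees=True)*Ro.from_euler('y',-J[4],degrees=True)*R0*Ro.from_euler('z',-J[5],degrees=True)
def fk(J,s4,h,Lt=None):
    Lt=h+.181; j1,j2,j3=np.radians(J[:3]); R=ori(J,s4)
    w=np.array([.602*np.sin(j2)+.4606*np.cos(j2-j3),-.192,h+.602*np.cos(j2)-.4606*np.sin(j2-j3)])
    return Ro.from_euler('z',J[0],degrees=True).apply(w)+Lt*R.apply([0,0,1]),R
def ik(p,R,s4,h,J0):
    f=lambda J:np.r_[(fk(J,s4,h)[0]-p)*10,(R.inv()*fk(J,s4,h)[1]).as_rotvec()]
    r=least_squares(f,J0,x_scale=50); return r.x,r.cost
if __name__=="__main__":
  for h in(.2,.35):
   for s4 in (1,-1):
    J=np.array([37,4.4,-6.8,0,-78.8,-123.5]); print(h,s4,fk(J,s4,h)[0])
    for th,ph,e in [(0,70,-.1),(0,50,-.06),(0,50,.005),(50,50,.01),(90,90,.01),(130,130,.01),(180,130,.005)]:
        J,c=ik(*tool(th,ph,e),s4,h,J); print(th,ph,J.round(0),round(c,5))
E
python3 ik.py
```

```text
0.2 1 [0.51327919 0.14637357 0.32976141]
0 70 [  49.   21.  -14.  -14.  -70. -144.] 0.0
0 50 [  56.   33.  -11.  -23.  -81. -155.] 0.0
0 50 [  54.   35.  -16.  -25.  -74. -156.] 0.0
50 50 [  50.   23.  -15.  -26.  -84. -148.] 0.0
90 90 [  18.    9.  -16.    0.  -65. -106.] 0.0
130 130 [-18.  27.  -8.  39. -75. -53.] 0.0
180 130 [-23.  39.  -7.  39. -69. -42.] 0.0
0.2 -1 [0.51327919 0.14637357 0.32976141]
0 70 [  49.   21.  -14.   14.  -70. -144.] 0.0
0 50 [  56.   33.  -11.   23.  -81. -155.] 0.0
0 50 [  54.   35.  -16.   25.  -74. -156.] 0.0
50 50 [  50.   23.  -15.   26.  -84. -148.] 0.0
90 90 [  18.    9.  -16.   -0.  -65. -106.] 0.0
130 130 [-18.  27.  -8. -39. -75. -53.] 0.0
180 130 [-23.  39.  -7. -39. -69. -42.] 0.0
0.35 1 [0.51327919 0.14637357 0.32976141]
0 70 [  53.   24.  -11.  -13.  -71. -146.] 0.0
0 50 [  61.   40.   -2.  -20.  -83. -157.] 0.0
0 50 [  59.   42.   -8.  -21.  -76. -158.] 0.0
50 50 [  56.   29.  -10.  -23.  -85. -152.] 0.0
90 90 [  18.    9.  -16.    0.  -65. -106.] 0.0
130 130 [-25.  34.  -1.  36. -79. -48.] 0.0
180 130 [-30.  46.   2.  35. -73. -39.] 0.0
0.35 -1 [0.51327919 0.14637357 0.32976141]
0 70 [  53.   24.  -11.   13.  -71. -146.] 0.0
0 50 [  61.   40.   -2.   20.  -83. -157.] 0.0
0 50 [  59.   42.   -8.   21.  -76. -158.] 0.0
50 50 [  56.   29.  -10.   23.  -85. -152.] 0.0
90 90 [  18.    9.  -16.   -0.  -65. -106.] 0.0
130 130 [-25.  34.  -1. -36. -79. -48.] 0.0
180 130 [-30.  46.   2. -35. -73. -39.] 0.0
```

```bash
python3 - <<'E'
from ik import *
from plant import get_state
s=get_state()
p,R=tool(1.5,50,-.08); print(p,R.as_euler('xyz',degrees=True)); to(s,p,R)
p1,_=tool(1.5,50,.005);print(p1)
E
```

```text
[0.53672529 0.2135274  0.11112629] [180.    40.    92.54]
first-shift mm [ 65.1  25.  219.9] rotvec deg [  0.4 -40.    0.9]
[0.53914662 0.15894413 0.04601251]
```

```bash
python3 -m crank '[{"dx":33,"dy":12,"dz":45,"wx":0,"wy":0,"wz":0.5,"hand":32},{"dx":33,"dy":12,"dz":45,"wx":0,"wy":0,"wz":0.5,"hand":32},{"dx":0,"dy":0,"dz":0,"wx":0,"wy":-10,"wz":0,"hand":32},{"dx":0,"dy":0,"dz":0,"wx":0,"wy":-10,"wz":0,"hand":32},{"dx":0,"dy":0,"dz":0,"wx":0,"wy":-10,"wz":0,"hand":32},{"dx":0,"dy":0,"dz":0,"wx":0,"wy":-10,"wz":0,"hand":32},{"dx":0,"dy":0,"dz":0,"wx":0,"wy":0,"wz":0,"hand":32},{"dx":0,"dy":0,"dz":0,"wx":0,"wy":0,"wz":0,"hand":32}]' 5
python3 - <<'E'
from ik import *
from plant import get_state
s=get_state();print(s['joints'])
p,R=tool(1.5,50,-.08); to(s,p,R)
E
```

```text
time_s: 4.5
tcp_pos: [0.5362, 0.2146, 0.2406]
eef_rot: [-180.0, 39.9, 92.4]
contact_force: [0.2, 0.5, -0.1]
gripper_width: 0.028
[  55.69762305   25.1399292   -10.8313217    22.53791175  -88.03900021
 -151.02246055]
first-shift mm [ 82.2   0.6 100. ] rotvec deg [-0.1 -0.1 -0.1]
```

```bash
python3 -m crank '[{"dx":30,"dy":0,"dz":37,"wx":0,"wy":0,"wz":0,"hand":32},{"dx":30,"dy":0,"dz":37,"wx":0,"wy":0,"wz":0,"hand":32},{"dx":22,"dy":0,"dz":26,"wx":0,"wy":0,"wz":0,"hand":32},{"dx":0,"dy":0,"dz":0,"wx":0,"wy":0,"wz":0,"hand":32},{"dx":0,"dy":0,"dz":0,"wx":0,"wy":0,"wz":0,"hand":32}]'
python3 - <<'E'
from ik import *
from plant import get_state
s=get_state();print(s['joints'],s['contact_force'])
p,R=tool(1.5,50,.005); to(s,p,R)
for n in("side","wrist","scene"):
    im=optics.capture(n); 
    if n!="wrist": 
        u,v=(int(a) for a in proj(n,[.54,.16,.1])); im=cv2.resize(im[max(0,v-90):v+90,u-120:u+120],None,fx=3.3,fy=3.3,interpolation=cv2.INTER_CUBIC)
    cv2.imwrite(f"pics/{n}2.png",im)
for pt in [(0,.178,.004),(-.06,.192,.004),(.06,.192,.004),(-.06,.192,-.004),(.06,.192,-.004)]:
    X=A+pt[0]*XB+pt[1]*U+Z*(pt[2]+.0048); print(pt,wproj(s,X).round(0))
E
```

```text
time_s: 5.12
tcp_pos: [0.537, 0.2136, 0.1134]
eef_rot: [179.8, 39.8, 92.3]
contact_force: [-0.4, 0.9, 0.3]
gripper_width: 0.0281
[  55.49943342   31.82189801  -18.23871764   23.54139031  -74.90962853
 -156.59812074] [-0.43768834  0.949492    0.25103301]
first-shift mm [ 1.2 -0.3 86.8] rotvec deg [-0.  -0.2 -0.2]
(0, 0.178, 0.004) [310. 208.]
(-0.06, 0.192, 0.004) [325. 129.]
(0.06, 0.192, 0.004) [324. 284.]
(-0.06, 0.192, -0.004) [332. 128.]
(0.06, 0.192, -0.004) [331. 280.]
```

View pics/side2.png

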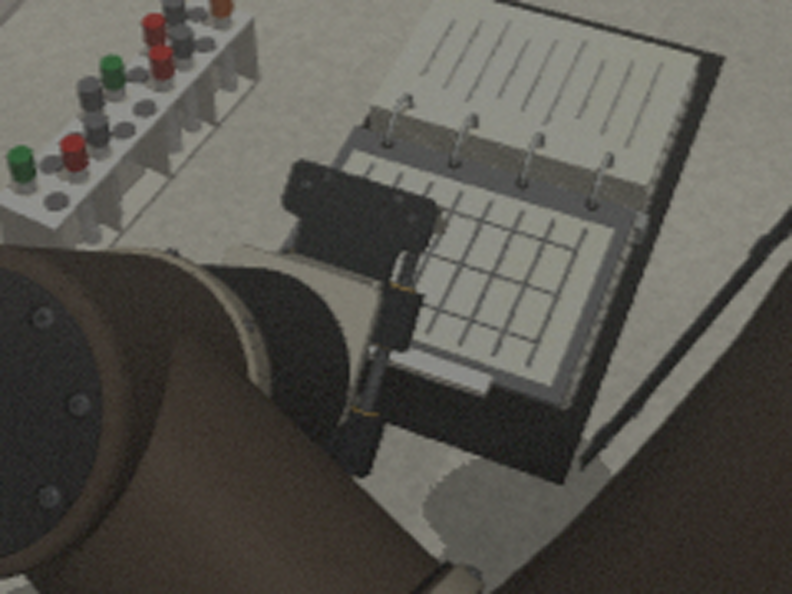

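View pics/wrist2.png

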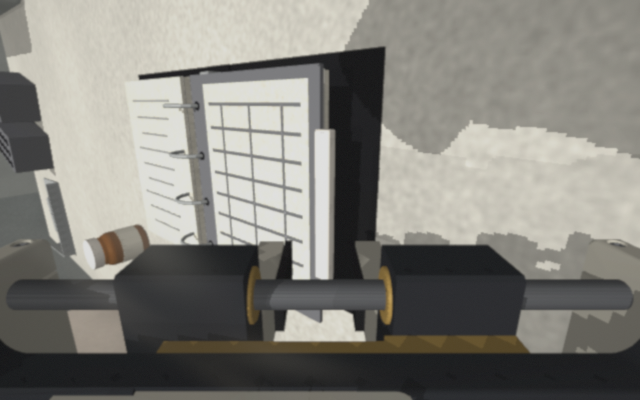

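View pics/scene2.png

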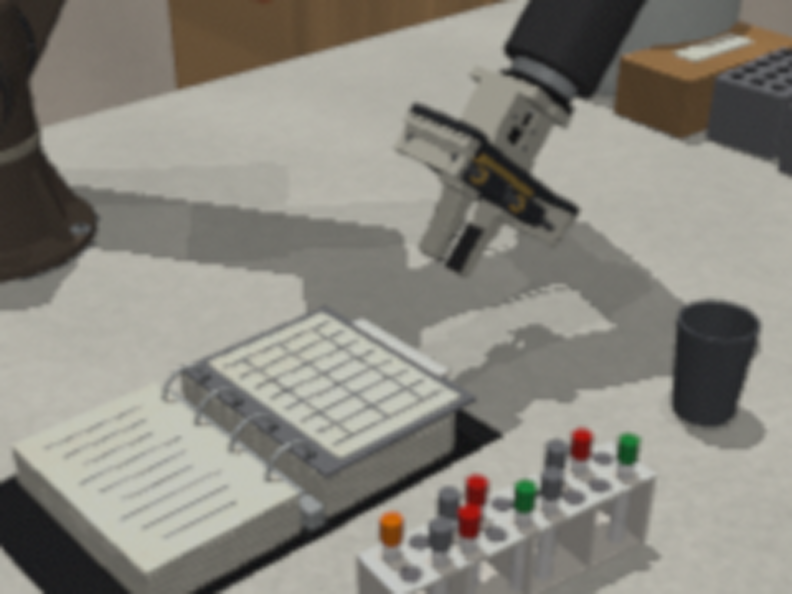

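```bash
python3 - <<'E'
import cv2
im=cv2.imread("pics/wrist2.png")
cv2.imwrite("pics/w2z.png",cv2.resize(im[110:310,260:400],None,fx=5,fy=2.9,interpolation=cv2.INTER_CUBIC))
E
```

```text
(no output)
```

View pics/w2z.png

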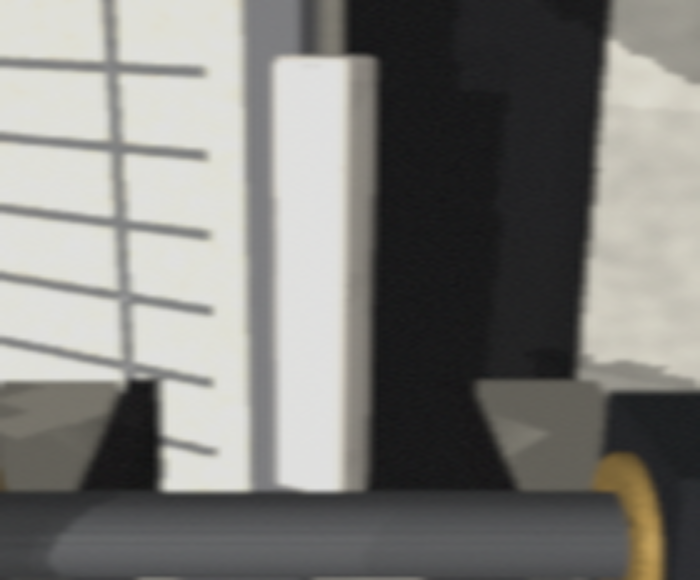

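```bash
python3 -m crank '[{"dx":2,"dy":0,"dz":25,"wx":0,"wy":0,"wz":0,"hand":32},{"dx":0,"dy":0,"dz":25,"wx":0,"wy":0,"wz":0,"hand":32},{"dx":0,"dy":0,"dz":15,"wx":0,"wy":0,"wz":0,"hand":32},{"dx":0,"dy":0,"dz":0,"wx":0,"wy":0,"wz":0,"hand":32}]'
python3 - <<'E'
from ik import *
from plant import get_state
s=get_state();print(s['contact_force'])
p,R=tool(1.5,50,.005); to(s,p,R)
for n in("wrist","scene"):
    im=optics.capture(n); 
    if n=="wrist": im=cv2.resize(im[110:310,240:400],None,fx=4.5,fy=2.9,interpolation=cv2.INTER_CUBIC)
    else:
        u,v=(int(a) for a in proj(n,[.54,.16,.1])); im=cv2.resize(im[max(0,v-60):v+60,u-80:u+80],None,fx=5,fy=5,interpolation=cv2.INTER_CUBIC)
    cv2.imwrite(f"pics/{n}3.png",im)
E
```

```text
time_s: 5.78
tcp_pos: [0.5377, 0.1725, 0.0603]
eef_rot: [-180.0, 40.0, 92.4]
contact_force: [-0.0, 0.7, -0.7]
gripper_width: 0.028
[-0.0229618   0.73366013 -0.66767486]
first-shift mm [-1.2  0.9 19.7] rotvec deg [-0.1  0.  -0.1]
```

View pics/wrist3.png

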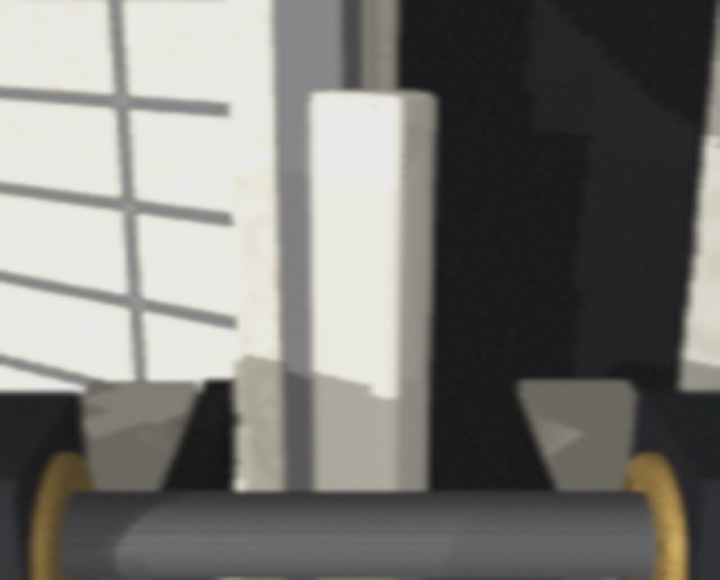

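View pics/scene3.png

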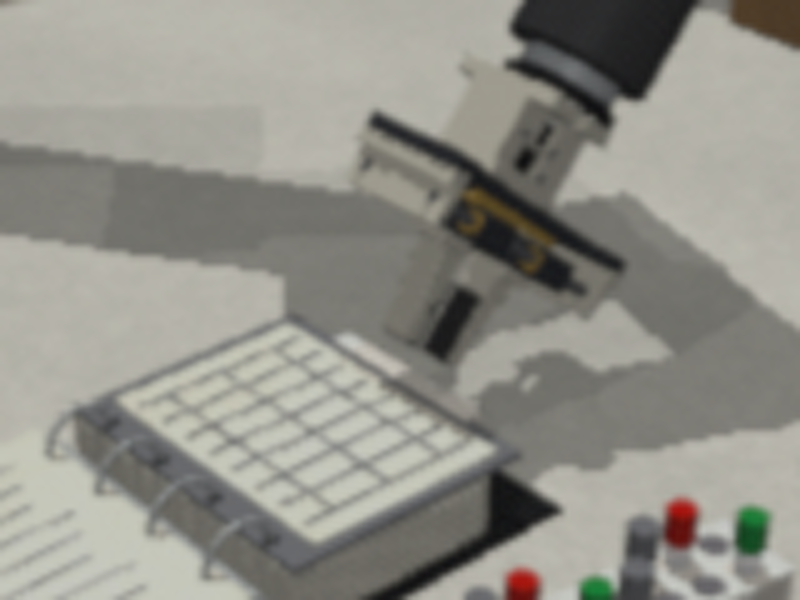

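```bash
python3 -m crank '[{"dx":0,"dy":0,"dz":8,"wx":0,"wy":0,"wz":0,"hand":32},{"dx":0,"dy":0,"dz":7,"wx":0,"wy":0,"wz":0,"hand":32},{"dx":0,"dy":0,"dz":4,"wx":0,"wy":0,"wz":0,"hand":32},{"dx":0,"dy":0,"dz":0,"wx":0,"wy":0,"wz":0,"hand":32}]'
python3 - <<'E'
from ik import *
from plant import get_state
s=get_state();print(s['contact_force'])
p,R=tool(1.5,50,.005); to(s,p,R)
for n in("wrist","scene"):
    im=optics.capture(n); 
    if n=="wrist": im=cv2.resize(im[110:310,240:400],None,fx=4.5,fy=2.9,interpolation=cv2.INTER_CUBIC)
    else:
        u,v=(int(a) for a in proj(n,[.54,.16,.1])); im=cv2.resize(im[max(0,v-60):v+60,u-80:u+80],None,fx=5,fy=5,interpolation=cv2.INTER_CUBIC)
    cv2.imwrite(f"pics/{n}4.png",im)
E
```

```text
time_s: 6.38
tcp_pos: [0.5381, 0.1605, 0.0454]
eef_rot: [-180.0, 40.0, 92.4]
contact_force: [-0.1, 1.0, 0.2]
gripper_width: 0.0284
[-0.1111268   1.00560695  0.18299734]
first-shift mm [-1.7  1.   0.6] rotvec deg [-0.1  0.  -0.1]
```

View pics/wrist4.png

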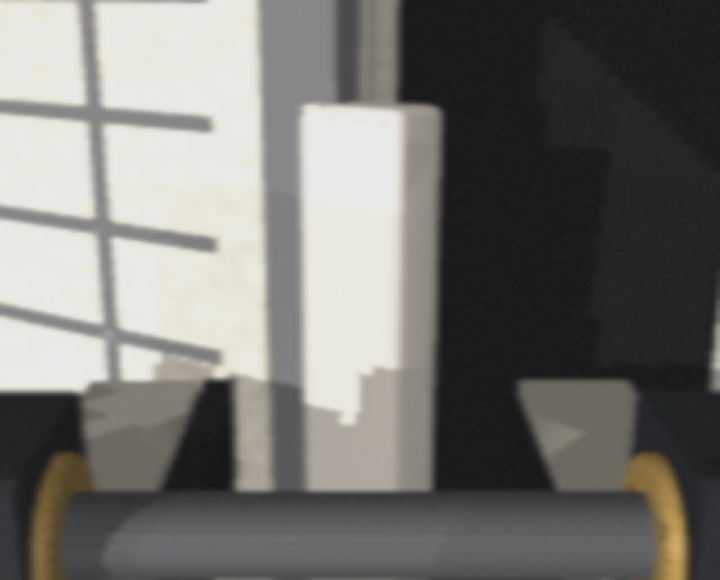

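View pics/scene4.png

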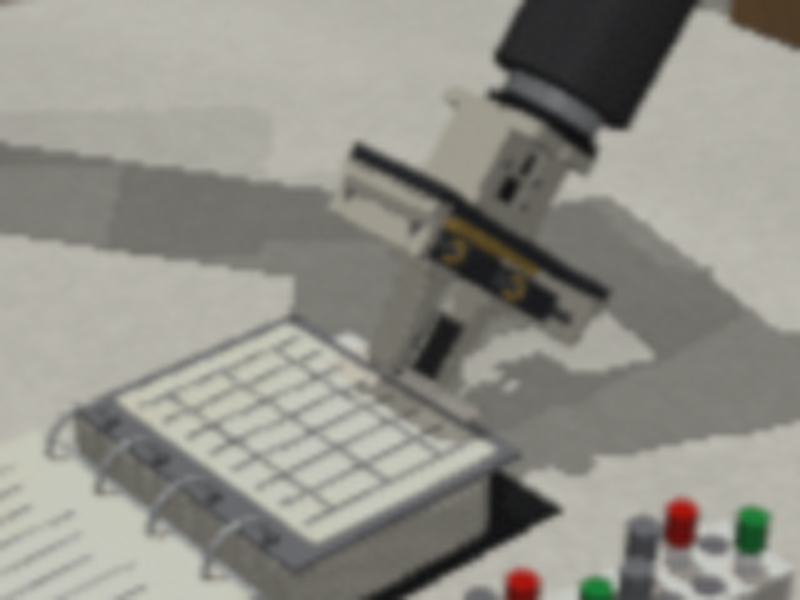

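```bash
cat > rows.py <<'E'
from ik import *
def rows(keys,x0=(0,0,0)):
    p0,R0=tool(*keys[0])
    for k in keys[1:]:
        p,R=tool(*k); sh=R0.inv().apply(p-p0)*1000; w=np.degrees((R0.inv()*R).as_rotvec())
        print(k,sh.round(1),w.round(1)); p0,R0=p,R
E
python3 - <<'E'
from rows import *
rows([(t,50,.005+.006*t/50) for t in (0,2,5,8,12,16,20,24,28,32,36,40,44,48,50)])
E
```

```text
(2, 50, 0.00524) [-4.2  0.  -4.6] [0. 0. 0.]
(5, 50, 0.0056) [-6.7 -0.  -6.7] [0. 0. 0.]
(8, 50, 0.00596) [-7.   0.  -6.3] [0. 0. 0.]
(12, 50, 0.00644) [-9.9 -0.  -7.8] [0. 0. 0.]
(16, 50, 0.00692) [-10.4  -0.   -7.1] [0. 0. 0.]
(20, 50, 0.0074) [-11.    0.   -6.4] [0. 0. 0.]
(24, 50, 0.00788) [-11.4  -0.   -5.6] [0. 0. 0.]
(28, 50, 0.00836) [-11.8  -0.   -4.8] [0. 0. 0.]
(32, 50, 0.00884) [-12.1   0.   -3.9] [0. 0. 0.]
(36, 50, 0.00932) [-12.4   0.   -3.1] [0. 0. 0.]
(40, 50, 0.0098) [-12.6   0.   -2.2] [0. 0. 0.]
(44, 50, 0.010280000000000001) [-12.8  -0.   -1.3] [0. 0. 0.]
(48, 50, 0.01076) [-12.9  -0.   -0.4] [0. 0. 0.]
(50, 50, 0.011) [-6.5  0.   0.1] [0. 0. 0.]
```

```bash
python3 -m crank '[{"dx":-4,"dy":0,"dz":-4.5,"wx":0,"wy":0,"wz":0,"hand":32},{"dx":-6.5,"dy":0,"dz":-6.5,"wx":0,"wy":0,"wz":0,"hand":32},{"dx":-7,"dy":0,"dz":-6.5,"wx":0,"wy":0,"wz":0,"hand":24},{"dx":-10,"dy":0,"dz":-8,"wx":0,"wy":0,"wz":0,"hand":24},{"dx":0,"dy":0,"dz":0,"wx":0,"wy":0,"wz":0,"hand":24}]'
python3 - <<'E'
from ik import *
from plant import get_state
s=get_state();print(s['contact_force'])
p,R=tool(12,50,.0064); to(s,p,R)
for n in("wrist","scene"):
    im=optics.capture(n); 
    if n=="wrist": im=cv2.resize(im[80:310,200:400],None,fx=3.5,fy=2.5,interpolation=cv2.INTER_CUBIC)
    else:
        u,v=(int(a) for a in proj(n,[.54,.10,.1])); im=cv2.resize(im[max(0,v-60):v+60,u-80:u+80],None,fx=5,fy=5,interpolation=cv2.INTER_CUBIC)
    cv2.imwrite(f"pics/{n}5.png",im)
E
```

```text
time_s: 7.1
tcp_pos: [0.5388, 0.1565, 0.0841]
eef_rot: [179.9, 39.9, 92.3]
contact_force: [0.2, -0.1, -0.8]
gripper_width: 0.0212
[ 0.17102241 -0.08307105 -0.82188666]
first-shift mm [1.6 0.4 5.8] rotvec deg [-0.  -0.1 -0.2]
```

View pics/wrist5.png

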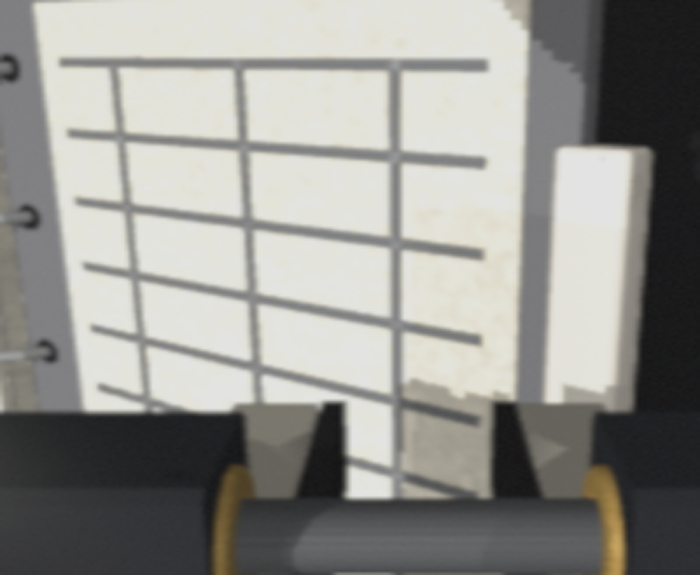

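View pics/scene5.png

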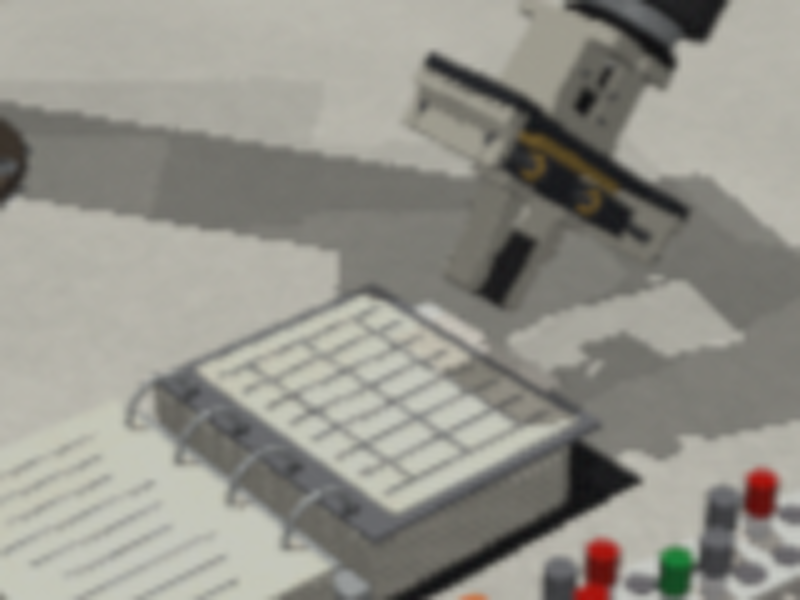

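```bash
python3 -m crank '[{"dx":0,"dy":0,"dz":-30,"wx":0,"wy":0,"wz":0,"hand":30},{"dx":0,"dy":0,"dz":-30,"wx":0,"wy":-3.5,"wz":0,"hand":30},{"dx":0,"dy":0,"dz":0,"wx":0,"wy":-3.5,"wz":0,"hand":30},{"dx":0,"dy":0,"dz":0,"wx":0,"wy":0,"wz":0,"hand":30}]'
python3 - <<'E'
from ik import *
from plant import get_state
s=get_state();print(s['contact_force'],s['gripper_width'],s['joints'])
p,R=tool(1,43,-.04); to(s,p,R)
E
```

```text
time_s: 7.7
tcp_pos: [0.5363, 0.195, 0.1275]
eef_rot: [-179.9, 47.1, 92.5]
contact_force: [-0.1, 0.1, -0.4]
gripper_width: 0.026
[-0.08279797  0.12606382 -0.37116168] 0.02602348017091309 [  56.06049688   33.67853642  -18.53147475   26.12973     -79.85383595
 -158.24492363]
first-shift mm [35.6  1.3 38. ] rotvec deg [-0.1  0.1  0. ]
```

```bash
python3 -m crank '[{"dx":20,"dy":0.5,"dz":15,"wx":0,"wy":0,"wz":0,"hand":30},{"dx":16,"dy":0.5,"dz":15,"wx":0,"wy":0,"wz":0,"hand":30},{"dx":0,"dy":0,"dz":8,"wx":0,"wy":0,"wz":0,"hand":30},{"dx":0,"dy":0,"dz":0,"wx":0,"wy":0,"wz":0,"hand":30}]'
python3 - <<'E'
from ik import *
from plant import get_state
s=get_state();print(s['contact_force'],s['gripper_width'])
p,R=tool(1,43,.010); to(s,p,R)
n="wrist"
im=optics.capture(n); im=cv2.resize(im[110:310,240:400],None,fx=4.5,fy=2.9,interpolation=cv2.INTER_CUBIC)
cv2.imwrite(f"pics/{n}6.png",im)
E
```

```text
time_s: 8.2
tcp_pos: [0.5378, 0.1905, 0.0764]
eef_rot: [-179.9, 47.1, 92.4]
contact_force: [-0.5, -0.3, 0.6]
gripper_width: 0.0266
[-0.46366709 -0.32872564  0.62822584] 0.026570404902012432
first-shift mm [ 1.3  0.1 50. ] rotvec deg [-0.2  0.1 -0.1]
```

View pics/wrist6.png

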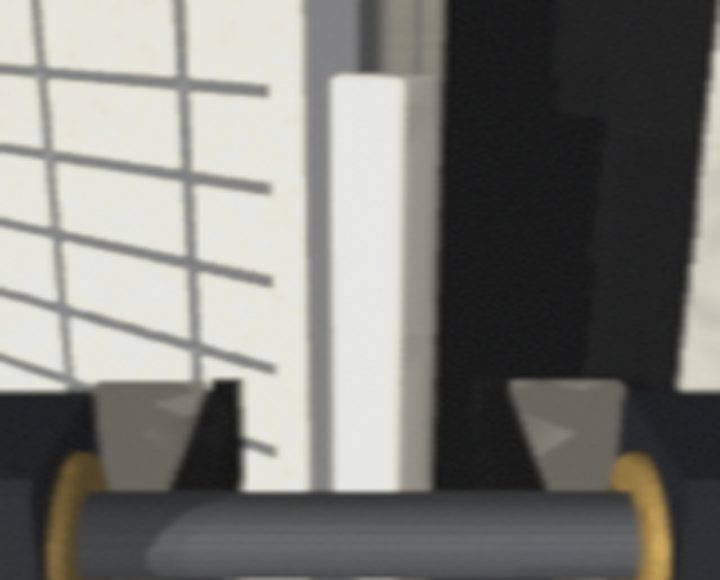

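```bash
python3 -m crank '[{"dx":1.5,"dy":0,"dz":15,"wx":0,"wy":0,"wz":0,"hand":30},{"dx":0,"dy":0,"dz":15,"wx":0,"wy":0,"wz":0,"hand":30},{"dx":0,"dy":0,"dz":10,"wx":0,"wy":0,"wz":0,"hand":30},{"dx":0,"dy":0,"dz":6,"wx":0,"wy":0,"wz":0,"hand":30},{"dx":0,"dy":0,"dz":3,"wx":0,"wy":0,"wz":0,"hand":30},{"dx":0,"dy":0,"dz":0,"wx":0,"wy":0,"wz":0,"hand":30}]'
python3 - <<'E'
from ik import *
from plant import get_state
s=get_state();print(s['contact_force'],s['gripper_width'])
p,R=tool(1,43,.010); to(s,p,R)
for n in("wrist","scene"):
    im=optics.capture(n); 
    if n=="wrist": im=cv2.resize(im[110:310,240:400],None,fx=4.5,fy=2.9,interpolation=cv2.INTER_CUBIC)
    else:
        u,v=(int(a) for a in proj(n,[.54,.16,.07])); im=cv2.resize(im[max(0,v-40):v+40,u-50:u+50],None,fx=7.5,fy=7.5,interpolation=cv2.INTER_CUBIC)
    cv2.imwrite(f"pics/{n}7.png",im)
E
```

```text
time_s: 9.0
tcp_pos: [0.5395, 0.1568, 0.042]
eef_rot: [180.0, 47.0, 92.4]
contact_force: [-0.3, -0.0, -0.4]
gripper_width: 0.0262
[-0.27088894 -0.00932329 -0.38339412] 0.02617766620478711
first-shift mm [-0.9 -0.3  1.8] rotvec deg [-0.1 -0.  -0.1]
```

View pics/wrist7.png

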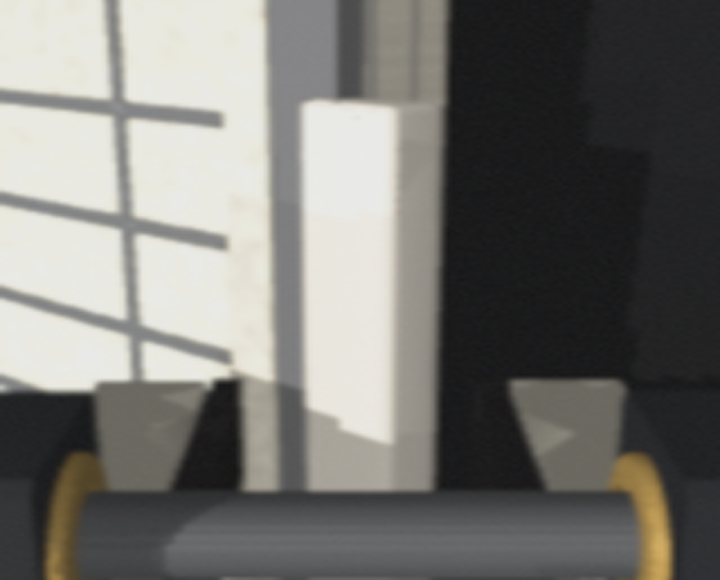

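View pics/scene7.png

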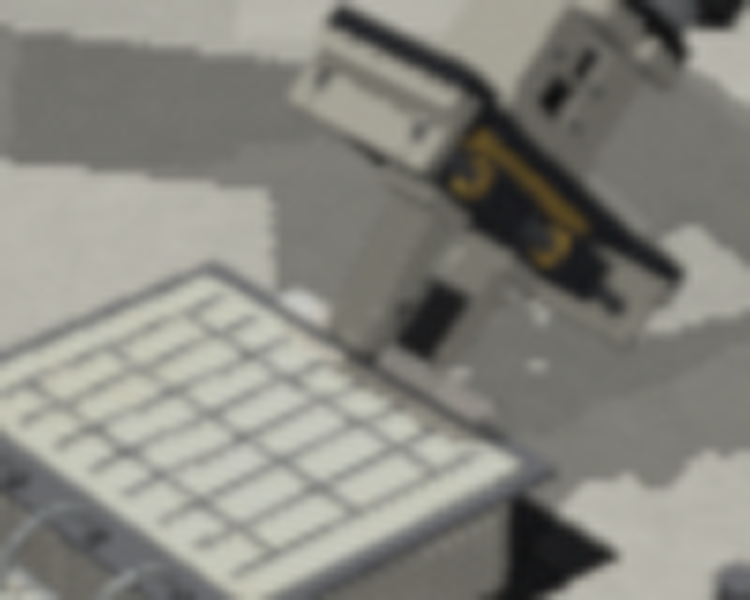

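```bash
python3 -m crank '[{"dx":0,"dy":0,"dz":1.5,"wx":0,"wy":0,"wz":0,"hand":30},{"dx":-2.5,"dy":0,"dz":-2,"wx":0,"wy":0,"wz":0,"hand":20},{"dx":0,"dy":0,"dz":0,"wx":0,"wy":0,"wz":0,"hand":20},{"dx":0,"dy":0,"dz":0,"wx":0,"wy":0,"wz":0,"hand":20}]' 5
python3 - <<'E'
from ik import *
from plant import get_state
s=get_state();print(s['contact_force'],s['gripper_width'])
p,R=tool(1,43,.010); to(s,p,R)
for n in("wrist",):
    im=optics.capture(n); 
    im=cv2.resize(im[110:310,240:400],None,fx=4.5,fy=2.9,interpolation=cv2.INTER_CUBIC)
    cv2.imwrite(f"pics/{n}8.png",im)
E
```

```text
time_s: 9.6
tcp_pos: [0.5396, 0.1564, 0.044]
eef_rot: [180.0, 46.9, 92.4]
contact_force: [-2.4, 4.0, -2.2]
gripper_width: 0.0179
[-2.35739375  4.00545281 -2.21484402] 0.017905907201111203
first-shift mm [ 0.9 -0.3  2.8] rotvec deg [-0.1 -0.1 -0.1]
```

View pics/wrist8.png

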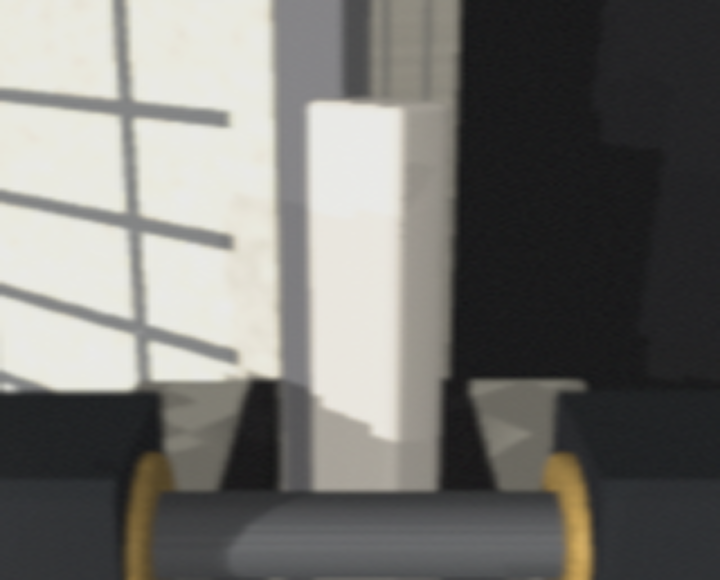

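```bash
python3 - <<'E'
from rows import *
rows([(t,43,.007+.005*t/43) for t in (0,2,5,8,11,15,19,23,27,31,35,39,43)])
E
python3 -m crank '[{"dx":-4.5,"dy":0,"dz":-4,"wx":0,"wy":0,"wz":0,"hand":20},{"dx":-7,"dy":0,"dz":-6,"wx":0,"wy":0,"wz":0,"hand":20},{"dx":-7.5,"dy":0,"dz":-5.5,"wx":0,"wy":0,"wz":0,"hand":20},{"dx":0,"dy":0,"dz":0,"wx":0,"wy":0,"wz":0,"hand":20}]' 5
python3 - <<'E'
from ik import *
from plant import get_state
s=get_state();print(s['contact_force'],s['gripper_width'])
p,R=tool(8,43,.008); to(s,p,R)
for n in("wrist","scene"):
    im=optics.capture(n); 
    if n=="wrist": im=cv2.resize(im[110:310,240:400],None,fx=4.5,fy=2.9,interpolation=cv2.INTER_CUBIC)
    else:
        u,v=(int(a) for a in proj(n,[.54,.12,.07])); im=cv2.resize(im[max(0,v-50):v+50,u-60:u+60],None,fx=6,fy=6,interpolation=cv2.INTER_CUBIC)
    cv2.imwrite(f"pics/{n}9.png",im)
E
```

```text
(2, 43, 0.007232558139534884) [-4.8 -0.  -4.1] [0. 0. 0.]
(5, 43, 0.0075813953488372094) [-7.5  0.  -5.8] [0. 0. 0.]
(8, 43, 0.007930232558139535) [-7.8 -0.  -5.4] [0. 0. 0.]
(11, 43, 0.00827906976744186) [-8.1  0.  -5. ] [0. 0. 0.]
(15, 43, 0.008744186046511629) [-11.2  -0.   -6. ] [0. 0. 0.]
(19, 43, 0.009209302325581396) [-11.6   0.   -5.2] [0. 0. 0.]
(23, 43, 0.009674418604651163) [-12.   -0.   -4.4] [0. 0. 0.]
(27, 43, 0.01013953488372093) [-12.3   0.   -3.5] [0. 0. 0.]
(31, 43, 0.010604651162790697) [-12.5   0.   -2.7] [0. 0. 0.]
(35, 43, 0.011069767441860466) [-12.7  -0.   -1.8] [0. 0. 0.]
(39, 43, 0.011534883720930233) [-12.8  -0.   -0.9] [0. 0. 0.]
(43, 43, 0.012) [-12.9   0.    0. ] [0. 0. 0.]
time_s: 10.15
tcp_pos: [0.5398, 0.1543, 0.0692]
eef_rot: [179.9, 47.0, 92.4]
contact_force: [-0.0, 0.6, -0.2]
gripper_width: 0.0178
[-0.03660461  0.56423077 -0.18595407] 0.01780107481702284
first-shift mm [ 3.1 -0.5  2.4] rotvec deg [-0.1 -0.  -0.1]
```

View pics/wrist9.png

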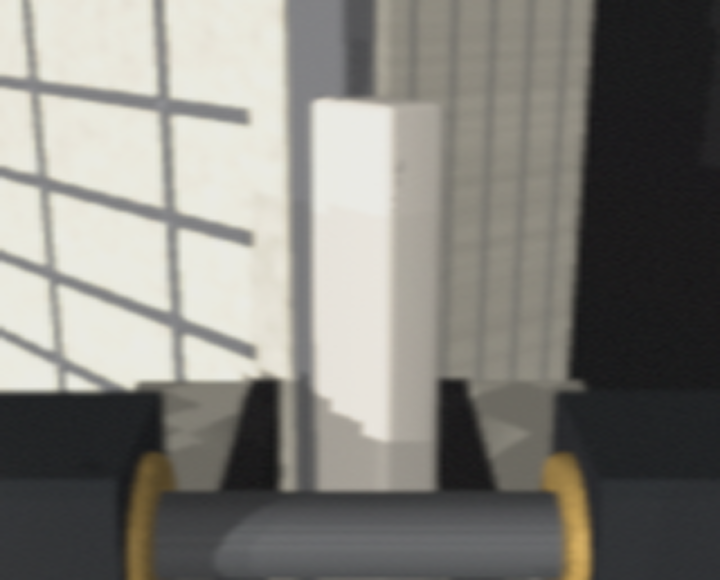

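View pics/scene9.png

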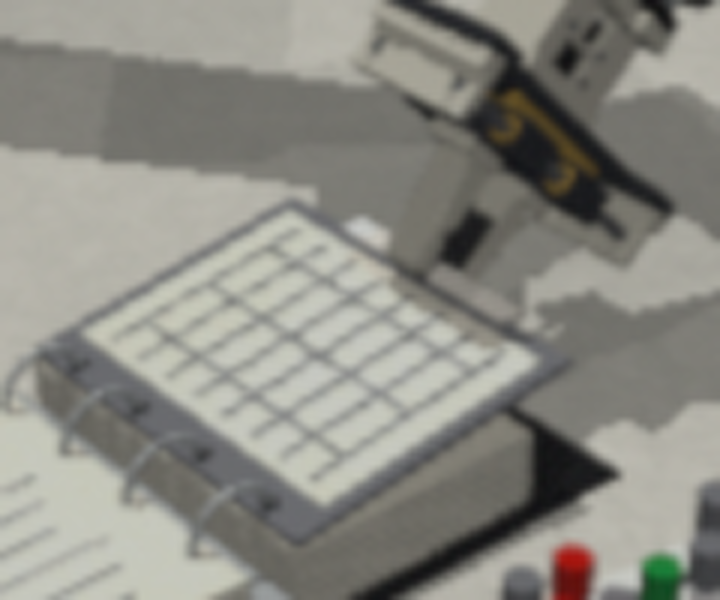

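```bash
python3 -m crank '[{"dx":-8,"dy":0,"dz":-4,"wx":0,"wy":0,"wz":0,"hand":20},{"dx":-11,"dy":0,"dz":-5,"wx":0,"wy":0,"wz":0,"hand":19},{"dx":-11.5,"dy":0,"dz":-5,"wx":0,"wy":0,"wz":0,"hand":19},{"dx":-12,"dy":0,"dz":-4,"wx":0,"wy":0,"wz":0,"hand":18},{"dx":-12,"dy":0,"dz":-3,"wx":0,"wy":0,"wz":0,"hand":17},{"dx":-12.5,"dy":0,"dz":-2.5,"wx":0,"wy":0,"wz":0,"hand":16},{"dx":-12.5,"dy":0,"dz":-1.5,"wx":0,"wy":0,"wz":0,"hand":15},{"dx":-12.5,"dy":0,"dz":-1,"wx":0,"wy":0,"wz":0,"hand":14},{"dx":-10,"dy":0,"dz":0,"wx":0,"wy":0,"wz":0,"hand":14},{"dx":0,"dy":0,"dz":0,"wx":0,"wy":0,"wz":0,"hand":14}]' 5
python3 - <<'E'
from ik import *
from plant import get_state
s=get_state();print(s['contact_force'],s['gripper_width'])
p,R=tool(43,43,.012); to(s,p,R)
for n in("wrist","scene"):
    im=optics.capture(n); 
    if n=="wrist": im=cv2.resize(im[110:310,240:400],None,fx=4.5,fy=2.9,interpolation=cv2.INTER_CUBIC)
    else:
        u,v=(int(a) for a in proj(n,[.54,.08,.12])); im=cv2.resize(im[max(0,v-60):v+60,u-70:u+70],None,fx=5,fy=5,interpolation=cv2.INTER_CUBIC)
    cv2.imwrite(f"pics/{n}10.png",im)
E
```

```text
time_s: 11.5
tcp_pos: [0.5415, 0.1025, 0.1616]
eef_rot: [180.0, 47.0, 92.3]
contact_force: [0.1, 0.0, 0.1]
gripper_width: 0.0121
[0.12568418 0.0444792  0.11177106] 0.01211552801752195
first-shift mm [-0.1  0.2 -1.9] rotvec deg [-0.1  0.  -0.1]
```

View pics/wrist10.png

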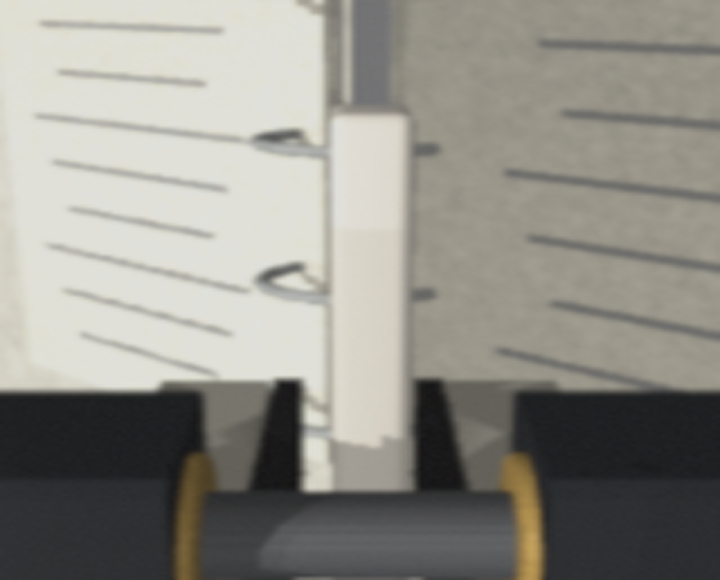

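View pics/scene10.png

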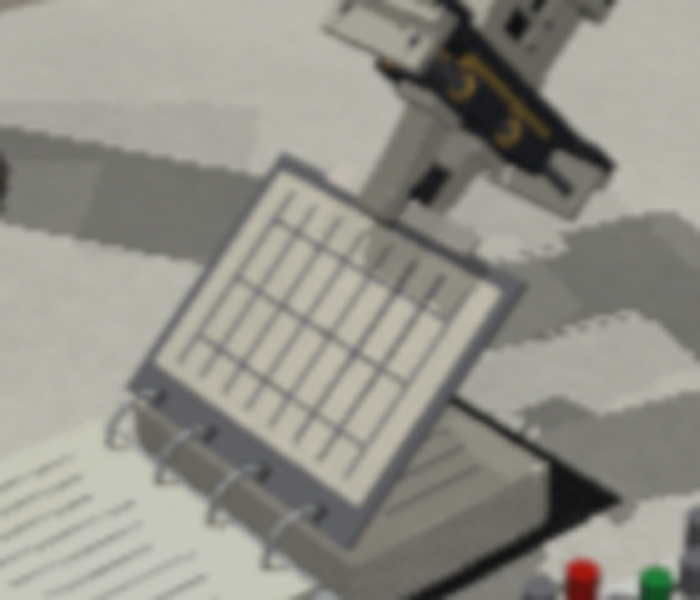

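```bash
python3 -m crank '[{"dx":-12,"dy":0,"dz":0.4,"wx":0,"wy":4,"wz":0,"hand":13},{"dx":-15,"dy":0,"dz":0.6,"wx":0,"wy":5,"wz":0,"hand":13},{"dx":-15,"dy":0,"dz":0.6,"wx":0,"wy":5,"wz":0,"hand":13},{"dx":-15,"dy":0,"dz":0.6,"wx":0,"wy":5,"wz":0,"hand":13},{"dx":-15,"dy":0,"dz":0.6,"wx":0,"wy":5,"wz":0,"hand":13},{"dx":-15,"dy":0,"dz":0.6,"wx":0,"wy":5,"wz":0,"hand":13},{"dx":-15,"dy":0,"dz":0.6,"wx":0,"wy":5,"wz":0,"hand":13},{"dx":-15,"dy":0,"dz":0.6,"wx":0,"wy":5,"wz":0,"hand":13},{"dx":-15,"dy":0,"dz":0.6,"wx":0,"wy":5,"wz":0,"hand":13},{"dx":0,"dy":0,"dz":0,"wx":0,"wy":0,"wz":0,"hand":13}]' 5
python3 - <<'E'
from ik import *
from plant import get_state
s=get_state();print(s['contact_force'],s['gripper_width'],s['joints'])
p,R=tool(87,87,.012); to(s,p,R)
for n in("wrist","scene"):
    im=optics.capture(n); 
    if n=="wrist": im=cv2.resize(im[110:310,240:400],None,fx=4.5,fy=2.9,interpolation=cv2.INTER_CUBIC)
    else:
        u,v=(int(a) for a in proj(n,[.54,.0,.14])); im=cv2.resize(im[max(0,v-60):v+60,u-70:u+70],None,fx=5,fy=5,interpolation=cv2.INTER_CUBIC)
    cv2.imwrite(f"pics/{n}11.png",im)
E
```

```text
time_s: 12.85
tcp_pos: [0.5466, -0.0148, 0.2161]
eef_rot: [180.0, 2.9, 92.2]
contact_force: [-0.6, -0.8, 0.2]
gripper_width: 0.0112
[-0.61898359 -0.79391455  0.2078058 ] 0.011161458904824085 [  21.01913845    8.84028716  -17.92783679    3.09035972  -64.19281476
 -110.18802364]
first-shift mm [ 1.2  0.3 -1.7] rotvec deg [ 0.  -0.1 -0.3]
```

View pics/wrist11.png

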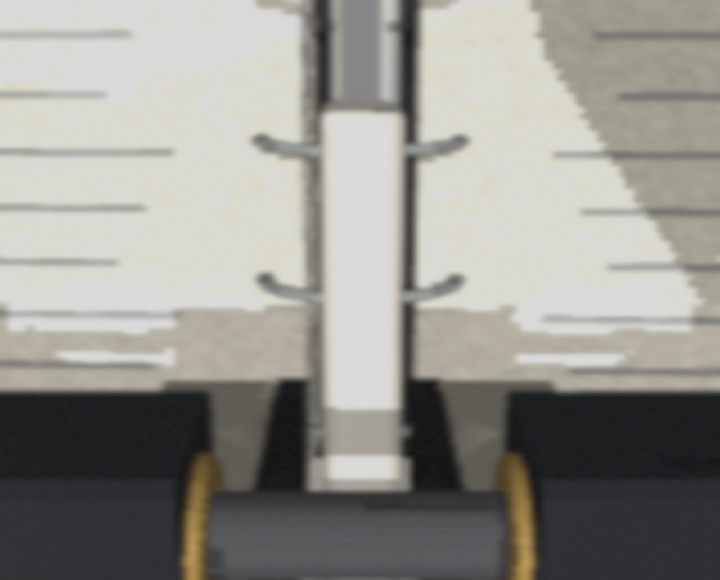

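View pics/scene11.png

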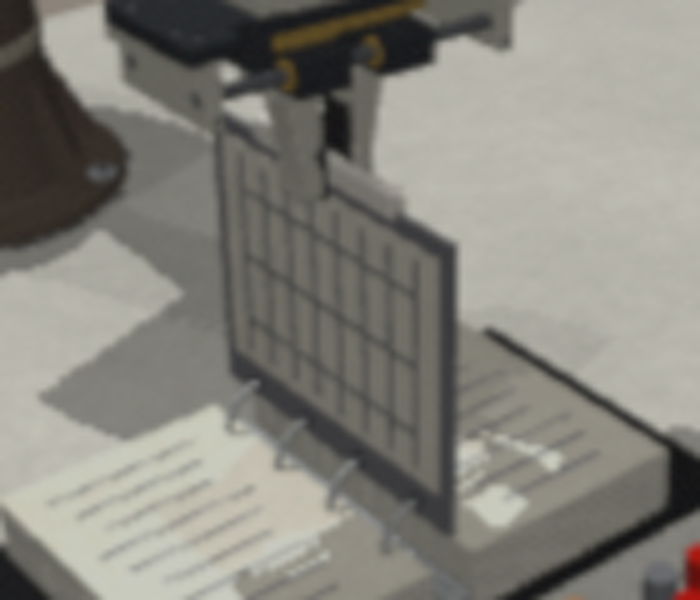

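```bash
python3 -m crank '[{"dx":-12,"dy":0,"dz":0.2,"wx":0,"wy":4,"wz":0,"hand":12},{"dx":-15,"dy":0,"dz":0.4,"wx":0,"wy":5,"wz":0,"hand":12},{"dx":-15,"dy":0,"dz":0.4,"wx":0,"wy":5,"wz":0,"hand":12},{"dx":-15,"dy":0,"dz":0.4,"wx":0,"wy":5,"wz":0,"hand":12},{"dx":-15,"dy":0,"dz":0.4,"wx":0,"wy":5,"wz":0,"hand":12},{"dx":-15,"dy":0,"dz":0.4,"wx":0,"wy":5,"wz":0,"hand":12},{"dx":-12,"dy":0,"dz":0.4,"wx":0,"wy":4,"wz":0,"hand":12},{"dx":-12,"dy":0,"dz":0.4,"wx":0,"wy":4,"wz":0,"hand":12},{"dx":-12,"dy":0,"dz":0.4,"wx":0,"wy":4,"wz":0,"hand":12},{"dx":0,"dy":0,"dz":0,"wx":0,"wy":0,"wz":0,"hand":12}]' 5
python3 - <<'E'
from ik import *
from plant import get_state
s=get_state();print(s['contact_force'],s['gripper_width'],s['joints'])
p,R=tool(128,128,.012); to(s,p,R)
for n in("wrist","scene"):
    im=optics.capture(n); 
    if n=="wrist": im=cv2.resize(im[110:310,240:400],None,fx=4.5,fy=2.9,interpolation=cv2.INTER_CUBIC)
    else:
        u,v=(int(a) for a in proj(n,[.54,-.08,.14])); im=cv2.resize(im[max(0,v-60):v+60,u-70:u+70],None,fx=5,fy=5,interpolation=cv2.INTER_CUBIC)
    cv2.imwrite(f"pics/{n}12.png",im)
E
```

```text
time_s: 14.2
tcp_pos: [0.5504, -0.1288, 0.1782]
eef_rot: [-179.5, -38.1, 92.1]
contact_force: [-0.9, 0.2, -0.6]
gripper_width: 0.0104
[-0.87141632  0.22477326 -0.56533485] 0.010418488626832116 [-19.17834643  25.11072472   4.25202837 -34.98906837 -86.29595381
 -60.85760818]
first-shift mm [ 1.7  1.5 -2.7] rotvec deg [-0.1 -0.1 -0.4]
```

View pics/wrist12.png

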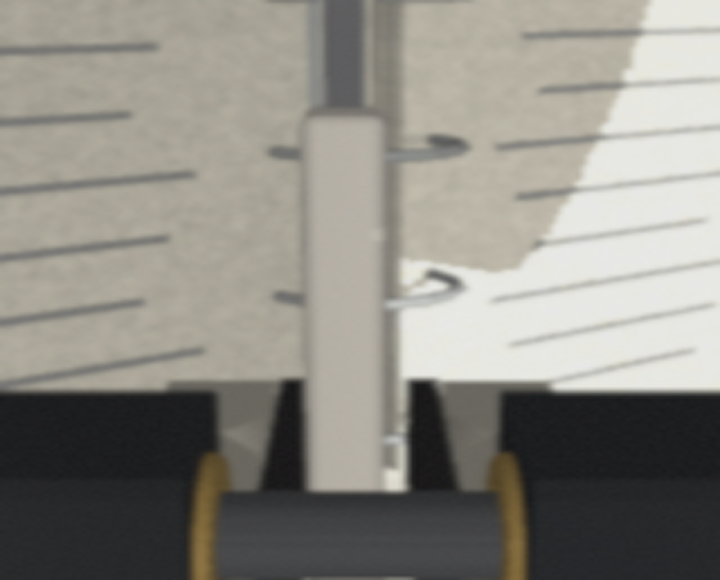

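View pics/scene12.png

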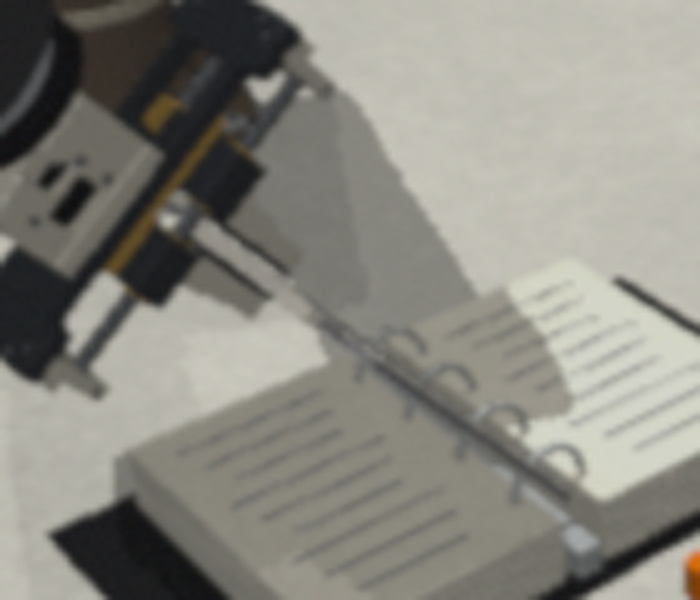

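```bash
python3 - <<'E'
from rows import *
ks=[(128,128,.0147),(131,131,.0147),(134,134,.0138),(137,137,.0125)]
ks+=[(t,137,max(.008,.0125-.0006*(t-137))) for t in (140,143,146,149,152,155,158,161,164,167,170,173,175,177,179)]
rows(ks)
E
```

```text
(131, 131, 0.0147) [-8.9 -0.   0.2] [ 0.  3. -0.]
(134, 134, 0.0138) [-9.  -0.  -0.7] [-0.  3.  0.]
(137, 137, 0.0125) [-9.  -0.  -1.1] [ 0.  3. -0.]
(140, 137, 0.010700000000000001) [-9.7  0.  -1.5] [0. 0. 0.]
(143, 137, 0.008900000000000002) [-9.7 -0.  -1. ] [0. 0. 0.]
(146, 137, 0.008) [-9.6 -0.   0.4] [0. 0. 0.]
(149, 137, 0.008) [-9.5  0.   1.8] [0. 0. 0.]
(152, 137, 0.008) [-9.4  0.   2.3] [0. 0. 0.]
(155, 137, 0.008) [-9.3 -0.   2.8] [0. 0. 0.]
(158, 137, 0.008) [-9.1 -0.   3.2] [0. 0. 0.]
(161, 137, 0.008) [-8.9  0.   3.7] [0. 0. 0.]
(164, 137, 0.008) [-8.7 -0.   4.2] [0. 0. 0.]
(167, 137, 0.008) [-8.5  0.   4.6] [0. 0. 0.]
(170, 137, 0.008) [-8.3 -0.   5.1] [0. 0. 0.]
(173, 137, 0.008) [-8.   0.   5.5] [0. 0. 0.]
(175, 137, 0.008) [-5.2 -0.   3.9] [0. 0. 0.]
(177, 137, 0.008) [-5.   0.   4.1] [0. 0. 0.]
(179, 137, 0.008) [-4.9 -0.   4.2] [0. 0. 0.]
```

```bash
python3 -m crank '[{"dx":-8.5,"dy":0,"dz":0,"wx":0,"wy":3,"wz":0,"hand":12},{"dx":-9,"dy":0,"dz":-0.7,"wx":0,"wy":3,"wz":0,"hand":12},{"dx":-9,"dy":0,"dz":-1.1,"wx":0,"wy":3,"wz":0,"hand":13},{"dx":-9.5,"dy":0,"dz":-1.5,"wx":0,"wy":0,"wz":0,"hand":13},{"dx":-9.5,"dy":0,"dz":-1,"wx":0,"wy":0,"wz":0,"hand":14},{"dx":-9.5,"dy":0,"dz":0.4,"wx":0,"wy":0,"wz":0,"hand":15},{"dx":-9.5,"dy":0,"dz":1.8,"wx":0,"wy":0,"wz":0,"hand":16},{"dx":-9.5,"dy":0,"dz":2.3,"wx":0,"wy":0,"wz":0,"hand":17},{"dx":0,"dy":0,"dz":0,"wx":0,"wy":0,"wz":0,"hand":17}]' 5
python3 - <<'E'
from ik import *
from plant import get_state
s=get_state();print(s['contact_force'],s['gripper_width'],s['joints'])
p,R=tool(152,137,.008); to(s,p,R)
for n in("wrist","scene"):
    im=optics.capture(n); 
    if n=="wrist": im=cv2.resize(im[110:310,240:400],None,fx=4.5,fy=2.9,interpolation=cv2.INTER_CUBIC)
    else:
        u,v=(int(a) for a in proj(n,[.54,-.10,.12])); im=cv2.resize(im[max(0,v-60):v+60,u-70:u+70],None,fx=5,fy=5,interpolation=cv2.INTER_CUBIC)
    cv2.imwrite(f"pics/{n}13.png",im)
E
```

```text
time_s: 15.42
tcp_pos: [0.5532, -0.1806, 0.1279]
eef_rot: [-179.9, -47.0, 92.3]
contact_force: [0.4, -0.7, -1.1]
gripper_width: 0.0151
[ 0.37383648 -0.72535171 -1.09563299] 0.0150854693712885 [-27.21937289  34.80388855   9.70230899 -39.51597101 -92.21679778
 -52.06520198]
first-shift mm [-0.7  1.   1.5] rotvec deg [ 0.1 -0.  -0.2]
```

View pics/wrist13.png

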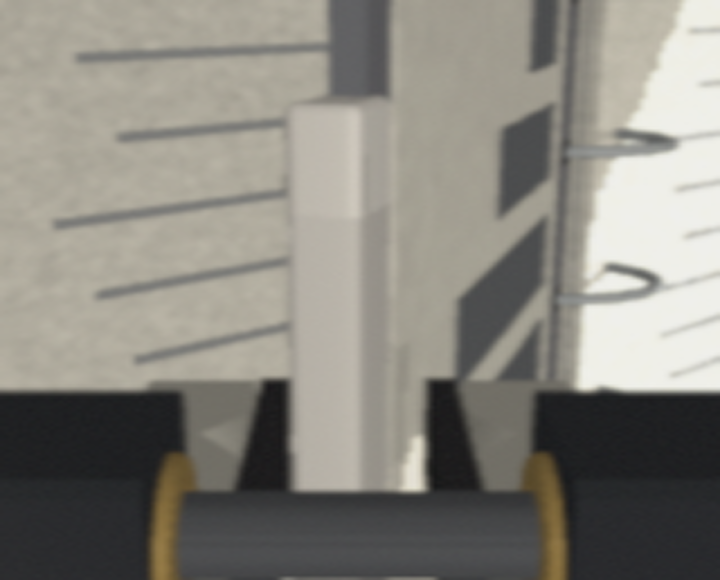

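View pics/scene13.png

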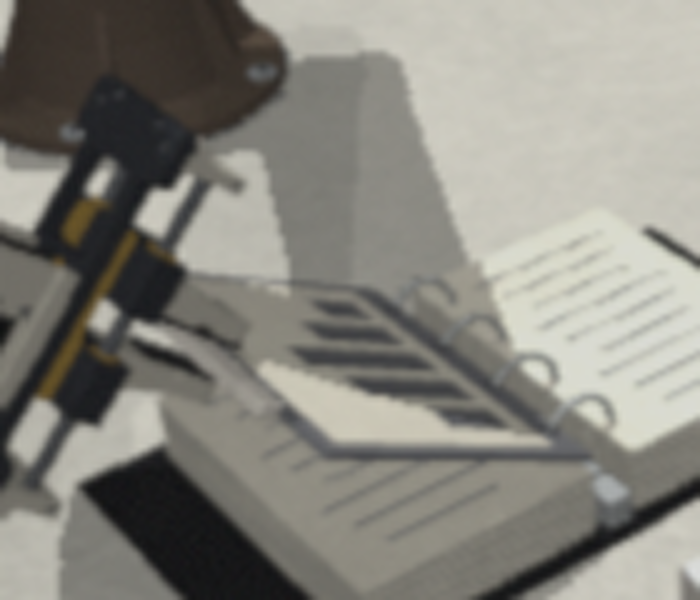

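```bash
python3 -m crank '[{"dx":-9,"dy":0,"dz":3.5,"wx":0,"wy":0,"wz":0,"hand":18},{"dx":-9,"dy":0,"dz":3.5,"wx":0,"wy":0,"wz":0,"hand":18},{"dx":-9,"dy":0,"dz":3.7,"wx":0,"wy":0,"wz":0,"hand":19},{"dx":-8.7,"dy":0,"dz":4.2,"wx":0,"wy":0,"wz":0,"hand":20},{"dx":-8.5,"dy":0,"dz":4.6,"wx":0,"wy":0,"wz":0,"hand":20},{"dx":-8.3,"dy":0,"dz":5,"wx":0,"wy":0,"wz":0,"hand":21},{"dx":-5.4,"dy":0,"dz":3.6,"wx":0,"wy":0,"wz":0,"hand":22},{"dx":0,"dy":0,"dz":0,"wx":0,"wy":0,"wz":0,"hand":22}]' 5
python3 - <<'E'
from ik import *
from plant import get_state
s=get_state();print(s['contact_force'],s['gripper_width'],s['joints'])
p,R=tool(172,137,.008); to(s,p,R)
for n in("wrist","scene"):
    im=optics.capture(n); 
    if n=="wrist": im=cv2.resize(im[110:310,240:400],None,fx=4.5,fy=2.9,interpolation=cv2.INTER_CUBIC)
    else:
        u,v=(int(a) for a in proj(n,[.54,-.12,.08])); im=cv2.resize(im[max(0,v-60):v+60,u-70:u+70],None,fx=5,fy=5,interpolation=cv2.INTER_CUBIC)
    cv2.imwrite(f"pics/{n}14.png",im)
E
```

```text
time_s: 16.52
tcp_pos: [0.5541, -0.1993, 0.0668]
eef_rot: [-179.9, -47.0, 92.3]
contact_force: [-0.2, -0.4, -1.3]
gripper_width: 0.0193
[-0.22930347 -0.39885533 -1.31346959] 0.019326597721941615 [-28.40619793  39.66186761   9.44913431 -38.92408429 -88.90833619
 -47.98127801]
first-shift mm [-1.4  0.9  0.7] rotvec deg [ 0.1 -0.  -0.1]
```

View pics/wrist14.png

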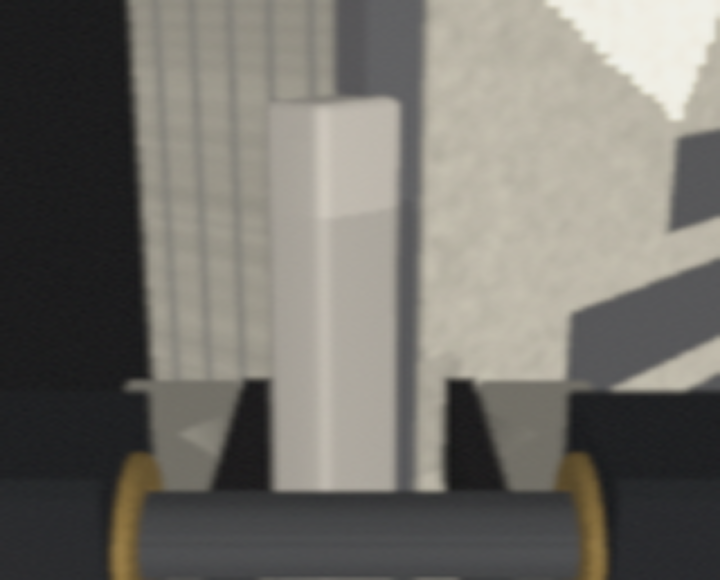

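View pics/scene14.png

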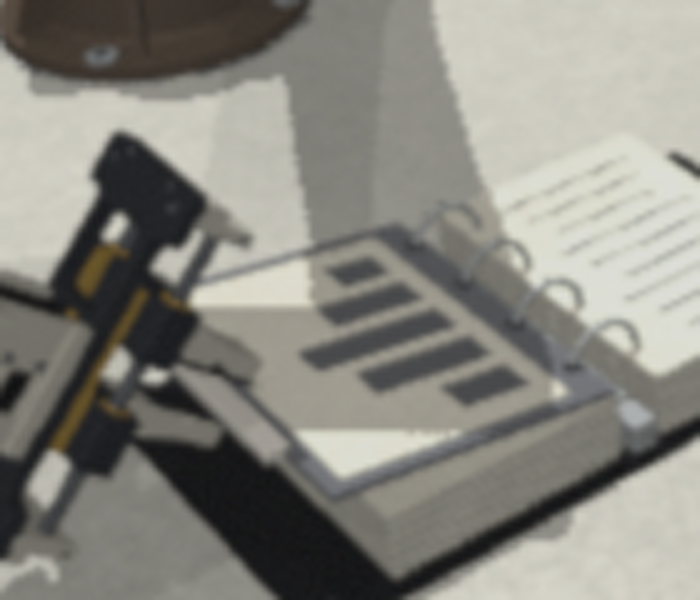

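```bash
python3 -m crank '[{"dx":-4.5,"dy":0,"dz":3.5,"wx":0,"wy":0,"wz":0,"hand":23},{"dx":-4,"dy":0,"dz":3.2,"wx":0,"wy":0,"wz":0,"hand":23},{"dx":-4,"dy":0,"dz":3.2,"wx":0,"wy":0,"wz":0,"hand":23},{"dx":-3.5,"dy":0,"dz":3,"wx":0,"wy":0,"wz":0,"hand":24},{"dx":-3.5,"dy":0,"dz":3,"wx":0,"wy":0,"wz":0,"hand":24},{"dx":0,"dy":0,"dz":0,"wx":0,"wy":0,"wz":0,"hand":24}]' 5
python3 - <<'E'
from ik import *
from plant import get_state
s=get_state();print(s['contact_force'],s['gripper_width'],s['joints'])
p,R=tool(180,137,.008); to(s,p,R)
for n in("wrist","scene"):
    im=optics.capture(n); 
    if n=="wrist": im=cv2.resize(im[110:310,240:400],None,fx=4.5,fy=2.9,interpolation=cv2.INTER_CUBIC)
    else:
        u,v=(int(a) for a in proj(n,[.54,-.12,.08])); im=cv2.resize(im[max(0,v-60):v+60,u-70:u+70],None,fx=5,fy=5,interpolation=cv2.INTER_CUBIC)
    cv2.imwrite(f"pics/{n}15.png",im)
E
```

```text
time_s: 17.38
tcp_pos: [0.5541, -0.2008, 0.0419]
eef_rot: [-179.9, -47.0, 92.3]
contact_force: [-0.5, 0.6, -0.0]
gripper_width: 0.0207
[-0.54714212  0.63711682 -0.01614245] 0.0207232250533689 [-28.51353134  41.44498467   9.03853002 -38.92671373 -87.27236264
 -46.52249785]
first-shift mm [-2.3  1.   1. ] rotvec deg [ 0.1 -0.  -0.1]
```

View pics/wrist15.png

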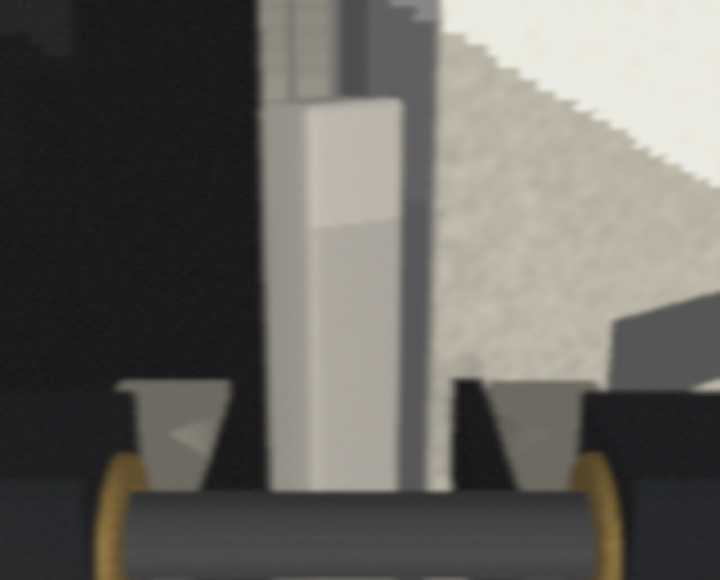

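View pics/scene15.png

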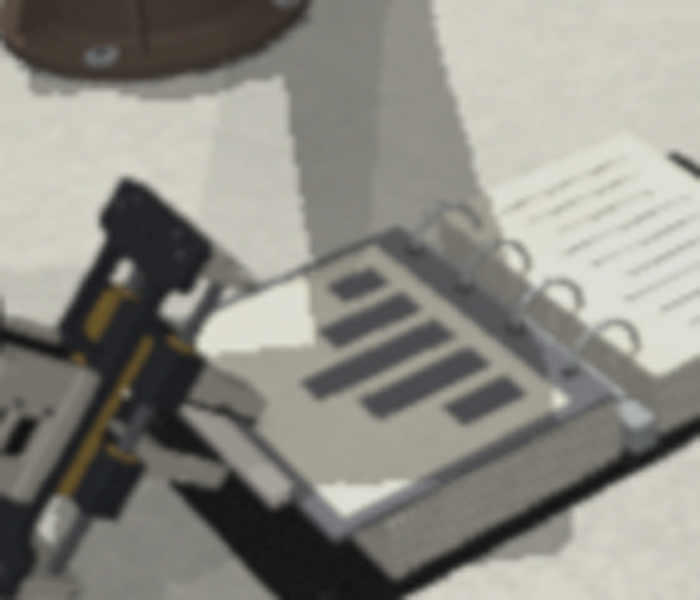

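```bash
python3 -m crank '[{"dx":-3,"dy":0,"dz":2.5,"wx":0,"wy":0,"wz":0,"hand":26},{"dx":0,"dy":0,"dz":0,"wx":0,"wy":0,"wz":0,"hand":30},{"dx":0,"dy":0,"dz":0,"wx":0,"wy":0,"wz":0,"hand":30}]' 5
python3 -m crank '[{"dx":0,"dy":0,"dz":-8,"wx":0,"wy":0,"wz":0,"hand":30},{"dx":0,"dy":0,"dz":-12,"wx":0,"wy":0,"wz":0,"hand":30},{"dx":0,"dy":0,"dz":-20,"wx":0,"wy":0,"wz":0,"hand":30},{"dx":0,"dy":0,"dz":-30,"wx":0,"wy":0,"wz":0,"hand":30},{"dx":0,"dy":0,"dz":0,"wx":0,"wy":0,"wz":0,"hand":30}]' 5
python3 - <<'E'
from ik import *
from plant import get_state
s=get_state();print(s['contact_force'],s['gripper_width'],s['joints'])
for n in("wrist","scene","side"):
    im=optics.capture(n); 
    if n=="wrist": im=cv2.resize(im[60:310,240:480],None,fx=3.3,fy=2.3,interpolation=cv2.INTER_CUBIC)
    else:
        u,v=(int(a) for a in proj(n,[.54,-.08,.06])); im=cv2.resize(im[max(0,v-60):v+60,u-75:u+75],None,fx=5,fy=5,interpolation=cv2.INTER_CUBIC)
    cv2.imwrite(f"pics/{n}16.png",im)
E
```

```text
time_s: 17.85
tcp_pos: [0.5543, -0.2012, 0.0385]
eef_rot: [-180.0, -47.0, 92.4]
contact_force: [1.3, 0.5, -0.6]
gripper_width: 0.0263
time_s: 18.48
tcp_pos: [0.5573, -0.2555, 0.0884]
eef_rot: [179.7, -46.8, 92.5]
contact_force: [0.2, -0.4, -0.7]
gripper_width: 0.0265
[ 0.20208282 -0.36854866 -0.65727944] 0.026454808290796848 [-31.77444795  40.98760555  15.31083723 -37.34371057 -94.01093872
 -48.32192529]
```

View pics/wrist16.png

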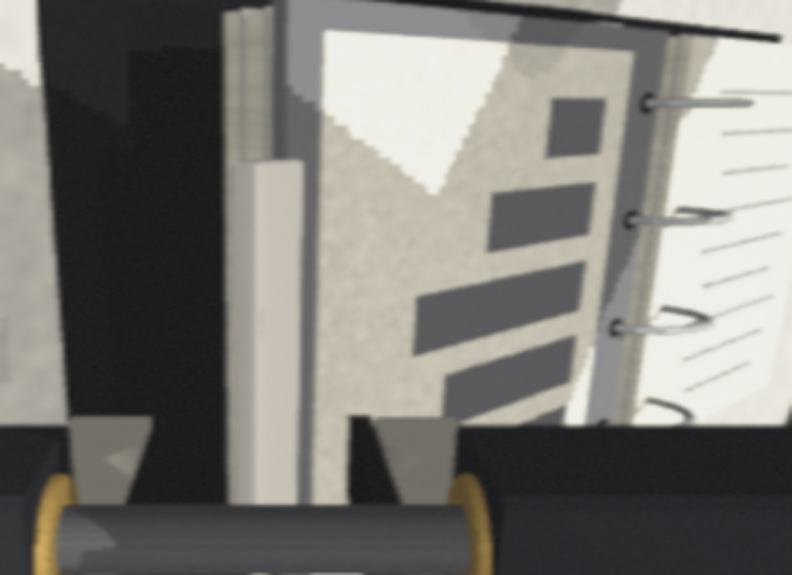

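View pics/scene16.png

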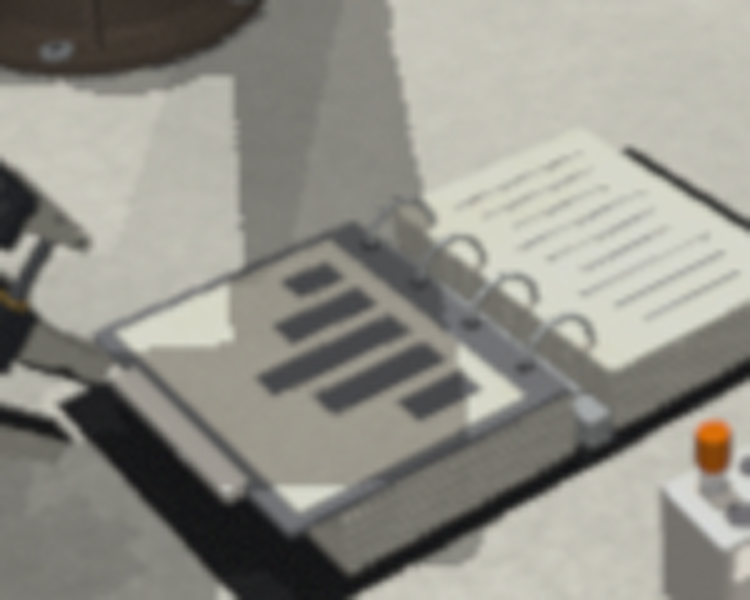

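View pics/side16.png

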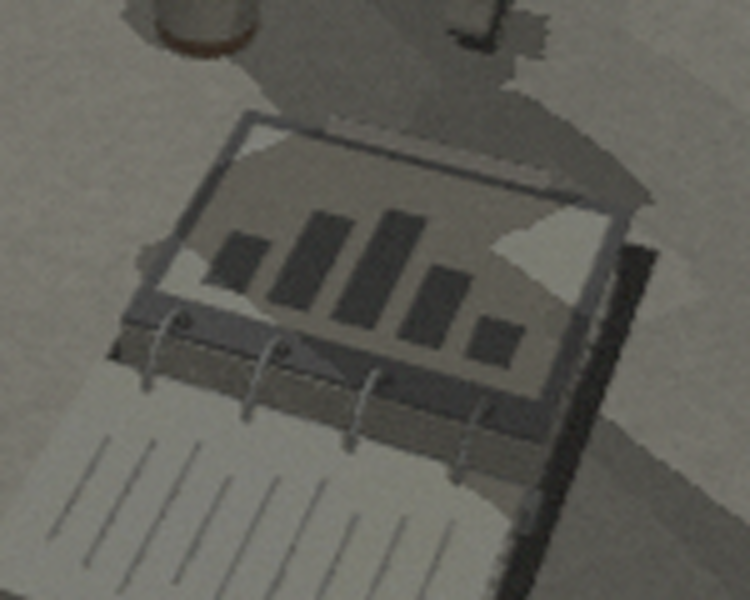

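```bash
python3 -m crank '[{"dx":20,"dy":0,"dz":-20,"wx":0,"wy":-9.5,"wz":0,"hand":0},{"dx":0,"dy":0,"dz":0,"wx":0,"wy":-9.5,"wz":0,"hand":0},{"dx":0,"dy":0,"dz":0,"wx":0,"wy":-9.5,"wz":0,"hand":0},{"dx":0,"dy":0,"dz":0,"wx":0,"wy":-9.5,"wz":0,"hand":0},{"dx":0,"dy":0,"dz":0,"wx":0,"wy":-9,"wz":0,"hand":0},{"dx":0,"dy":0,"dz":0,"wx":0,"wy":0,"wz":0,"hand":0},{"dx":0,"dy":0,"dz":0,"wx":0,"wy":0,"wz":0,"hand":0}]' 5
python3 - <<'E'
from ik import *
from plant import get_state
s=get_state();print(s['contact_force'],s['gripper_width'],s['joints'])
R=tool(90,90,0)[1]; p=A-.181*U; p[2]=.065; to(s,p,R)
im=optics.capture("wrist"); cv2.imwrite("pics/w17.png",im)
E
```

```text
time_s: 19.5
tcp_pos: [0.5566, -0.2526, 0.1145]
eef_rot: [-180.0, -0.1, 92.5]
contact_force: [0.8, -0.3, -0.4]
gripper_width: 0.0006
[ 0.76425877 -0.29490599 -0.40083001] 0.0005944016671801472 [ -6.17726905  19.94379779 -15.90951409  -0.10637465 -54.17709446
 -81.30274556]
first-shift mm [49.1  0.7 49.5] rotvec deg [-0.  -0.1 -0.1]
```

View pics/w17.png

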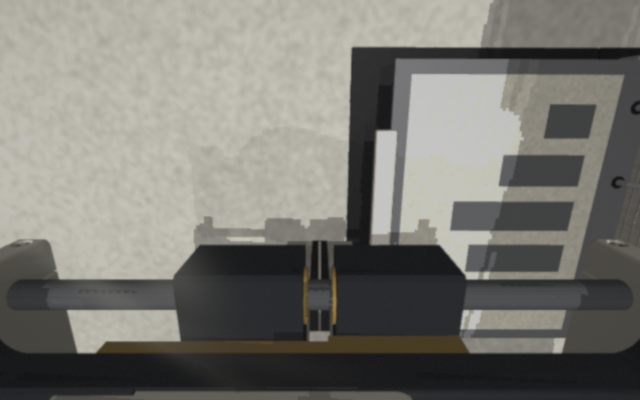

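Nothing has been disturbed, and the tool is vertical and closed. Next I move over the bar and press gently.

```bash
python3 -m crank '[{"dx":25,"dy":0,"dz":10,"wx":0,"wy":0,"wz":0,"hand":0},{"dx":24,"dy":0,"dz":20,"wx":0,"wy":0,"wz":0,"hand":0},{"dx":0,"dy":0,"dz":18,"wx":0,"wy":0,"wz":0,"hand":0},{"dx":0,"dy":0,"dz":6,"wx":0,"wy":0,"wz":0,"hand":0},{"dx":0,"dy":0,"dz":0,"wx":0,"wy":0,"wz":0,"hand":0}]'
python3 -m crank '[{"dx":0,"dy":0,"dz":2,"wx":0,"wy":0,"wz":0,"hand":0},{"dx":0,"dy":0,"dz":2,"wx":0,"wy":0,"wz":0,"hand":0}]'
python3 -m crank '[{"dx":0,"dy":0,"dz":2,"wx":0,"wy":0,"wz":0,"hand":0},{"dx":0,"dy":0,"dz":0,"wx":0,"wy":0,"wz":0,"hand":0}]'
```

```text
time_s: 20.18
tcp_pos: [0.5545, -0.2054, 0.0601]
eef_rot: [-180.0, -0.0, 92.3]
contact_force: [-0.4, 0.1, 0.1]
gripper_width: 0.0004
time_s: 20.42
tcp_pos: [0.5548, -0.2047, 0.0569]
eef_rot: [179.9, 0.0, 92.4]
contact_force: [0.6, -0.3, 0.1]
gripper_width: 0.0005
time_s: 20.68
tcp_pos: [0.5545, -0.2044, 0.0545]
eef_rot: [-180.0, -0.0, 92.4]
contact_force: [0.4, -0.2, -0.2]
gripper_width: 0.0003
```

```bash
for i in 1; do python3 -m crank '[{"dx":0,"dy":0,"dz":2,"wx":0,"wy":0,"wz":0,"hand":0},{"dx":0,"dy":0,"dz":0,"wx":0,"wy":0,"wz":0,"hand":0}]'; done
python3 -m crank '[{"dx":0,"dy":0,"dz":1.5,"wx":0,"wy":0,"wz":0,"hand":0},{"dx":0,"dy":0,"dz":0,"wx":0,"wy":0,"wz":0,"hand":0}]'
```

```text
time_s: 20.92
tcp_pos: [0.5544, -0.2043, 0.0523]
eef_rot: [-180.0, -0.0, 92.4]
contact_force: [0.0, -0.6, 0.7]
gripper_width: 0.0004
time_s: 21.18
tcp_pos: [0.5544, -0.2044, 0.0508]
eef_rot: [-180.0, -0.0, 92.4]
contact_force: [0.1, 0.7, -0.2]
gripper_width: 0.0004
```

```bash
python3 -m crank '[{"dx":0,"dy":0,"dz":1,"wx":0,"wy":0,"wz":0,"hand":0},{"dx":0,"dy":0,"dz":0,"wx":0,"wy":0,"wz":0,"hand":0}]'
python3 -m crank '[{"dx":0,"dy":0,"dz":1,"wx":0,"wy":0,"wz":0,"hand":0},{"dx":0,"dy":0,"dz":0,"wx":0,"wy":0,"wz":0,"hand":0}]'
```

```text
time_s: 21.42
tcp_pos: [0.5544, -0.2044, 0.0499]
eef_rot: [-180.0, -0.0, 92.4]
contact_force: [0.5, -0.2, 0.3]
gripper_width: 0.0003
time_s: 21.68
tcp_pos: [0.5546, -0.2044, 0.0493]
eef_rot: [180.0, 0.0, 92.4]
contact_force: [-0.9, 0.7, 3.1]
gripper_width: 0.0006
```

```bash
python3 -m crank '[{"dx":0,"dy":0,"dz":0.7,"wx":0,"wy":0,"wz":0,"hand":0},{"dx":0,"dy":0,"dz":0,"wx":0,"wy":0,"wz":0,"hand":0}]'

```

```text
time_s: 21.92
tcp_pos: [0.5546, -0.2044, 0.0492]
eef_rot: [180.0, 0.0, 92.4]
contact_force: [-2.6, 1.6, 8.5]
gripper_width: 0.0002
```

```bash
python3 -m crank '[{"dx":0,"dy":0,"dz":-5,"wx":0,"wy":0,"wz":0,"hand":0},{"dx":0,"dy":0,"dz":-20,"wx":0,"wy":0,"wz":0,"hand":0},{"dx":-30,"dy":0,"dz":-40,"wx":0,"wy":0,"wz":0,"hand":0},{"dx":-50,"dy":0,"dz":-30,"wx":0,"wy":0,"wz":0,"hand":0},{"dx":-60,"dy":0,"dz":-10,"wx":0,"wy":0,"wz":0,"hand":0},{"dx":-60,"dy":0,"dz":0,"wx":0,"wy":0,"wz":0,"hand":0},{"dx":-50,"dy":0,"dz":0,"wx":0,"wy":0,"wz":0,"hand":0},{"dx":0,"dy":0,"dz":0,"wx":0,"wy":0,"wz":0,"hand":0},{"dx":0,"dy":0,"dz":0,"wx":0,"wy":0,"wz":0,"hand":0}]'
python3 - <<'E'
from ik import *
from plant import get_state,finder
s=get_state();print(s['contact_force'],s['tcp_pos'])
pts={}
for n in("scene","side"):
    im=optics.capture(n); cv2.imwrite(f"pics/{n}18f.png",im)
    u,v=(int(a) for a in proj(n,[.54,-.06,.06])); im=cv2.resize(im[max(0,v-60):v+60,u-75:u+75],None,fx=5,fy=5,interpolation=cv2.INTER_CUBIC); cv2.imwrite(f"pics/{n}18.png",im)
    for t in ["ring_axis","grip_bar","rack_mid","jar_mid","cup_mid"]:
        r=finder.place_of(t,n)
        if r: pts.setdefault(t,[]).append((n,r[0]['centre'])); print(t,n,r[0])
for t,o in pts.items():
    if len(o)==2: print(t,tri(o))
for n in("scene","side"):
  for q in [(.104,-.182,.002),(-.104,-.182,.002)]: print(n,proj(n,A+q[0]*XB+q[1]*U+q[2]*Z).round(1))
E
```

```text
time_s: 23.05
tcp_pos: [0.5645, -0.4541, 0.1526]
eef_rot: [-180.0, -0.0, 92.3]
contact_force: [-0.1, 0.6, 0.4]
gripper_width: 0.0001
[-0.11634616  0.5913053   0.38091736] [ 0.56445677 -0.45414795  0.15255639]
ring_axis scene {'centre': [290.1, 195.4], 'conf': 0.96}
grip_bar scene {'centre': [230.5, 227.1], 'conf': 0.59}
rack_mid scene {'centre': [369.7, 234.1], 'conf': 0.59}
jar_mid scene {'centre': [217.1, 288.0], 'conf': 0.56}
cup_mid scene {'centre': [430.9, 182.0], 'conf': 0.82}
ring_axis side {'centre': [354.0, 218.4], 'conf': 0.6}
grip_bar side {'centre': [376.8, 172.1], 'conf': 0.56}
rack_mid side {'centre': [245.3, 213.0], 'conf': 0.89}
jar_mid side {'centre': [331.5, 132.6], 'conf': 0.64}
cup_mid side {'centre': [185.8, 319.7], 'conf': 0.64}
ring_axis (array([ 0.54690613, -0.01718701,  0.05553695]), [array([-0.6, -0.3]), array([-0.5,  0.3])])
grip_bar (array([ 0.55759766, -0.20394655,  0.04491127]), [array([-0.1, -0. ]), array([-0.,  0.])])
rack_mid (array([0.79192155, 0.05833375, 0.03876724]), [array([0.4, 0.1]), array([ 0.2, -0.1])])
jar_mid (array([ 0.7303227 , -0.31387928,  0.04676371]), [array([2.5, 1.2]), array([ 1.2, -0.7])])
cup_mid (array([0.74040699, 0.35466746, 0.04527853]), [array([ 1., -0.]), array([ 1.1, -0.1])])
scene [251.3 247.4]
scene [210.9 207.4]
side [339.8 161.9]
side [417.7 181.9]
```

View pics/scene18f.png

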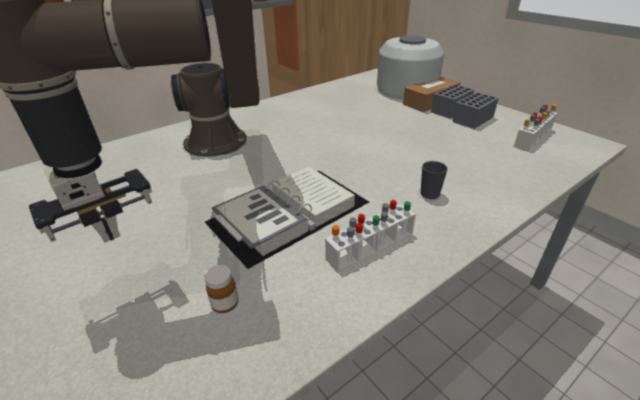

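View pics/side18.png

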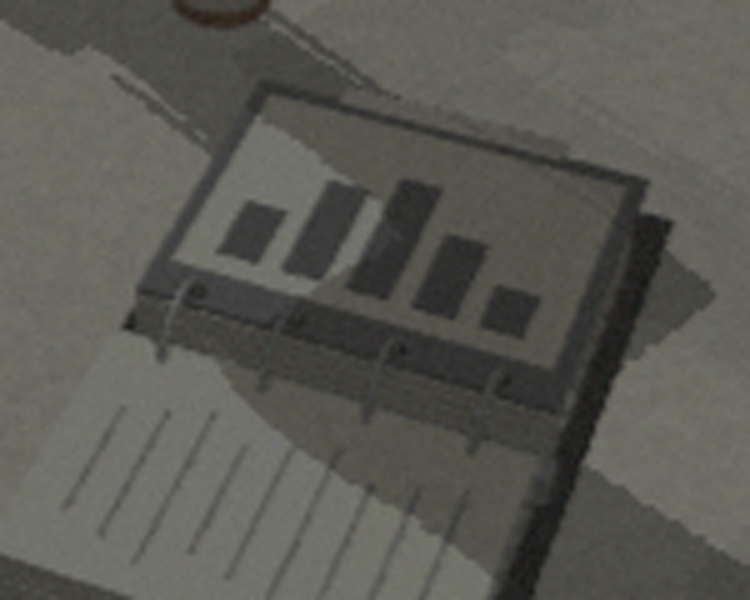

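View pics/scene18.png

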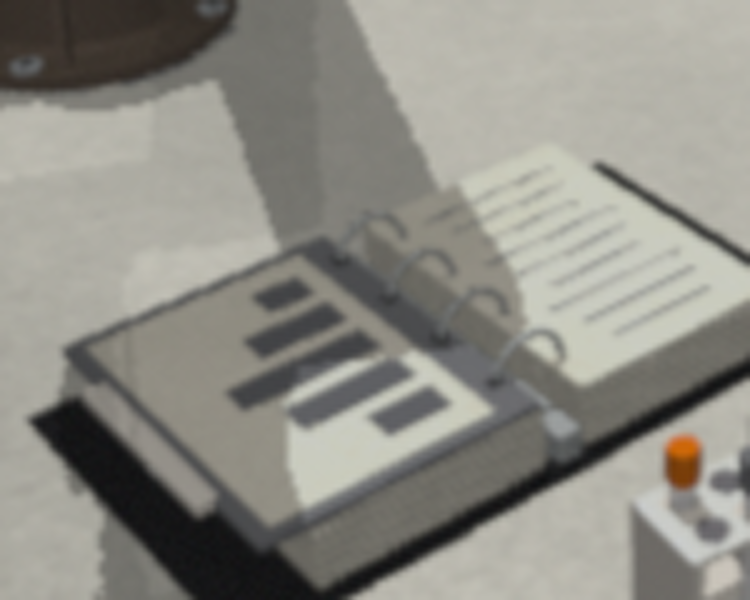

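```bash
python3 - <<'E'
from ik import *
for tag,y in (("16",-.08),("18",-.06)):
  for n in ("scene","side"):
    u,v=(int(a) for a in proj(n,[.54,y,.06])); print(tag,n,"origin",u-75,max(0,v-60))
for th in (180,175,170,160):
  t=np.radians(th)
  for n in("scene","side"):
    print(th,n,[proj(n,A+x*XB+.182*(np.cos(t)*U+np.sin(t)*Z)+.002*Z).round(1).tolist() for x in (.104,-.104)],
     [proj(n,A+x*XB+.192*(np.cos(t)*U+np.sin(t)*Z)+.004*Z).round(1).tolist() for x in (.06,-.06)])
a=cv2.imread("pics/scene18f.png")
cv2.imwrite("pics/z19.png",cv2.resize(a[170:270,190:320],None,fx=6,fy=6,interpolation=cv2.INTER_CUBIC))
E
```

```text
16 scene origin 193 141
16 side origin 291 140
18 scene origin 199 138
18 side origin 288 146
180 scene [[251.3, 247.4], [210.9, 207.4]] [[238.0, 239.2], [214.9, 216.0]]
180 side [[339.8, 161.9], [417.7, 181.9]] [[356.9, 163.1], [401.7, 174.5]]
175 scene [[250.7, 242.2], [210.0, 202.6]] [[237.3, 233.8], [214.0, 210.8]]
175 side [[339.9, 157.4], [418.5, 177.4]] [[357.2, 158.3], [402.4, 169.7]]
170 scene [[250.6, 236.8], [209.6, 197.5]] [[237.1, 228.1], [213.6, 205.3]]
170 side [[339.8, 153.1], [419.3, 173.1]] [[357.2, 153.8], [403.0, 165.1]]
160 scene [[252.0, 225.1], [210.3, 186.8]] [[238.3, 215.9], [214.4, 193.7]]
160 side [[338.9, 145.5], [420.3, 165.5]] [[356.8, 145.6], [403.7, 157.1]]
```

View pics/z19.png

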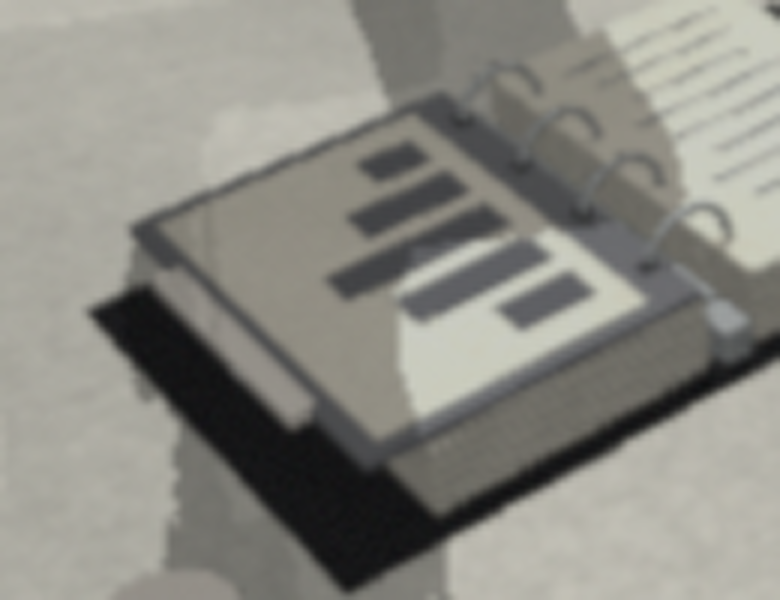

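```bash
python3 - <<'E'
import cv2,numpy as np
for n in("scene","side"):
    a=cv2.imread(f"pics/{n}0.png",0);b=cv2.imread(f"pics/{n}18f.png",0)
    R={"scene":dict(near=(240,245,30,25),right=(350,190,30,25),rack=(320,195,100,75),cup=(415,155,40,50),jar=(200,260,45,55)),"side":dict(low=(355,300,35,30),left=(262,268,25,25),rack=(200,165,90,95),cup=(160,285,50,65),jar=(315,110,35,45))}[n]
    for k,(x,y,w,h) in R.items():
        t=a[y:y+h,x:x+w]; s=b[y-8:y+h+8,x-8:x+w+8]; r=cv2.matchTemplate(s,t,cv2.TM_CCOEFF_NORMED); m=cv2.minMaxLoc(r); print(n,k,round(m[1],3),np.array(m[3])-8)
E
```

```text
scene near 0.957 [0 0]
scene right 0.953 [0 0]
scene rack 0.957 [0 0]
scene cup 1.0 [0 0]
scene jar 0.835 [0 0]
side low 0.996 [0 0]
side left 0.996 [0 0]
side rack 0.98 [0 0]
side cup 0.995 [0 0]
side jar 0.818 [0 0]
```

Every checked patch of the binder, rack, jar and cup matches its starting position with zero pixel shift, and the card is flat. I'm handing the job in.

```bash
python3 -c "
from plant import order,get_state
print(order.close_job(), get_state()['time_s'])"
```

```text
the job is handed in; nothing more can be done
the job is handed in; nothing more can be done
```

The card now lies flat on the right-hand stack with its other face up. I handed the job in at about 23.5 s of the 53 s allowed.

**What I did:** I took the card by its white bar, held loosely between the fingers, and carried it along its arc over the rings. I lowered it until it rested on the far stack. Then I withdrew and pressed the bar down with the closed fingers, up to about 8.5 N.

**What went wrong:** My first lift missed the bar because the lower finger was not far enough under it. The card did not move. I tilted the tool lower, went in deeper, and the second lift held.

**Last checks:**
- **Flatness:** the press met firm resistance with the bar's top at 49.2 mm, against 49 mm for a flat card. The card's corners in both pictures lie within about 2 pixels of where a flat card's should be.
- **Bystanders and binder:** comparing start and end pictures showed no pixel shift for the binder's corners, rack, cup or jar. The jar match was weaker (about 0.82), probably because the arm's shadow fell across it.
- **Disagreement:** the trained network put the ring axis about 7 mm from its first estimate. I took this as noise, because the binder's corners had not moved.
- **Robot:** it was clear of everything, with under 1 N on the wrist.

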